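# Pull out a carton's spout and pour its balls

### The job

The small carton of steel balls is stored under the low wooden riser: slide it out towards you until all of it is clear of the riser and let go of it on the bench. Then pull its metal spout all the way out, take the carton again and tilt it to pour all four balls into the small blue parts tray. Set the carton back down flat on its base on the bench and leave the tape roll, the wooden offcut and the sanding block where they are.

Things in the scene. Friction and masses are not known exactly. Their poses are not given: they have to be found in the camera images.
- riser: Low plywood bench riser, fixed: a board 180 mm deep (x), 260 mm wide (y), 16 mm thick, on two side legs 16 mm thick centred at y = +-112 mm, open at front and back. Underside 64 mm, top 80 mm above the bench. Origin: centre of its footprint at bench height; front edge at x = -90 mm, facing the robot.
- carton: Rigid cardboard carton, 130 (x) x 56 (y) x 56 mm, 0.28 to 0.38 kg with the four steel balls in it. Origin: centre of its underside; closed tail end at x = +65 mm, spout end at x = -65 mm. Starts on its base on the bench, tail half under the riser with 8 mm clearance above, spout end sticking out about 55 mm in front of the riser towards the robot.
- spout (a joint): Bare metal spout closing the carton's x = -65 mm end: panel 50 mm tall, 48 wide, side wings folded inside, hinged along its lower edge (axis along carton y at x = -63.5, z = 3 mm). 0 = shut, panel upright; its top swings out and down to the stop at 1.3 rad, a chute 16 degrees above level whose lip is 131 mm from the carton's origin, 22 mm up. Stays where left; about 0.3 N at the tab moves it.
- spout_tab (a point): Middle of the top edge of the spout's pull tab, 70 mm from the hinge line. The tab is a plate 4 mm thick, 26 mm wide; with the spout shut it stands up 17 mm above the carton's top (to 73 mm above the bench), with free space behind it over the carton's top, so it can be pinched from above or hooked from behind.
- tray: Small open blue parts tray, 105 mm (x) by 145 mm (y), 50 mm high, with walls sloping to a floor of about 75 x 106 mm some 6 mm above the bench. Fixed to the bench. Origin: centre of its underside. It stands left or right of the carton; when it is on the right, a fixed polishing machine 0.2 m or more behind it (farther from the robot) needs keeping clear of.
- ball0: Plain steel bearing ball, 20 mm in diameter, 33 g; origin at its centre. Starts inside the carton, lying on its floor.
- ball1: Plain steel bearing ball, 20 mm in diameter, 33 g; origin at its centre. Starts inside the carton, lying on its floor.
- ball2: Plain steel bearing ball, 20 mm in diameter, 33 g; origin at its centre. Starts inside the carton, lying on its floor.
- ball3: Plain steel bearing ball, 20 mm in diameter, 33 g; origin at its centre. Starts inside the carton, lying on its floor.
- tape_roll: Bystander: roll of tape lying flat, 94 x 92 x 48 mm, on the other side from the tray. Origin: centre of its underside.
- offcut: Bystander: pale wooden offcut, 45 x 120 x 19 mm, lying on the back of the riser. Origin: centre of its underside.
- sand_block: Bystander: black sanding block, 60 x 100 x 28 mm, lying on the bench. Origin: centre of its underside.

How it is judged:
On the way, in this order (a step that is already met when the one before it is completed fails the run):
1. the carton stands flat on the bench, all of it out in front of the riser, and is let go (x of carton in the frame of riser below -0.158 m and height (world z) of carton below 0.005 m and angle between carton's own z axis and vertical below 0.08 rad and contact force between the fingers and carton below 0.1 N), for 0.2 s.
2. the spout is pulled out to within 0.2 rad of its stop (value of joint spout above 1.1 rad), for 0.2 s.
3. all four balls are in the tray (x of ball0 in the frame of tray between -0.052 and 0.052 m and y of ball0 in the frame of tray between -0.072 and 0.072 m and z of ball0 in the frame of tray between 0 and 0.05 m and x of ball1 in the frame of tray between -0.052 and 0.052 m and y of ball1 in the frame of tray between -0.072 and 0.072 m and z of ball1 in the frame of tray between 0 and 0.05 m and x of ball2 in the frame of tray between -0.052 and 0.052 m and y of ball2 in the frame of tray between -0.072 and 0.072 m and z of ball2 in the frame of tray between 0 and 0.05 m and x of ball3 in the frame of tray between -0.052 and 0.052 m and y of ball3 in the frame of tray between -0.072 and 0.072 m and z of ball3 in the frame of tray between 0 and 0.05 m), for 0.2 s.
At the end, for the whole second after the job is handed in: All four balls lie inside the tray, and the carton is at rest on its base on the bench (underside within 5 mm of the bench, within 0.08 rad of level), anywhere (all of step 3 and height (world z) of carton below 0.005 m and angle between carton's own z axis and vertical below 0.08 rad and linear speed of carton below 0.02 m/s); the robot touches nothing.
It fails at once if the tape roll is moved more than 30 mm (distance of tape_roll from where it was at the start of the episode above 0.03 m).
It fails at once if the offcut is moved more than 30 mm (distance of offcut from where it was at the start of the episode above 0.03 m).
It fails at once if the sanding block is moved more than 30 mm (distance of sand_block from where it was at the start of the episode above 0.03 m).
It also fails if it takes over 70 s, if anything falls off the work surface, if the arm or the gripper's body presses on something with over 40 N, if the wrist force passes 120 N, or if a joint passes its speed limit or range.

### The arm

A 6-joint arm with a two-finger parallel gripper is mounted at the origin on a cart in front of the work surface, level with it; the furniture and walls round the work are solid. World frame = base frame: x ahead of the robot, y to its left, z up, the work surface at z = 0. Lengths are in m, angles in rad, forces in N, time in s.
With the tool pointing down it reaches from about 0.325 to 0.9 m from the base axis. Payload 3.5 kg.
Tool frame: the origin (TCP) lies midway between the tips of the shut fingers; the grasp point (between the pads) lies 19 mm behind it; z points along the fingers, x is the direction in which the jaws open and shut, and the axes are right-handed (so a half turn about z gives the same grasp; the last joint's range is limited). The gripper opens to 85 mm and grips with 20 to 120 N. Pads are 22 mm wide; open, the fingers measure 114 mm over their backs; the gripper's body (76 mm by 85 mm) begins 54 mm behind the grasp point. The pads swing forward as they close: fully open they stand 13 mm farther back than shut.
Start: joints at [-1.387, 0.276, -0.026, 1.268, 0, 1.467], TCP at [0.177, -0.599, 0.195] pointing down, gripper open.
Joint ranges: [-3.12, 3.12], [-0.85, 1.88], [-1.08, 1.24], [-1.95, 2.15], [-1.57, 1.53], [-3.14, 3.14]. Speed limits (rad/s): [2.57, 2.57, 3.14, 3.14, 3.14, 3.14].

### API

Orientations are given as a rotation vector (axis times angle).
In Python, from bench import get_state, capture, camera_info, close_job gives the robot as it stands.
- The arm moves only by the tool send_rows, never from a script. Its argument "deltas" is a list of rows, each a list of 7 numbers: the turn, a rotation vector about the tool's x, y, z in rad, then the shift along the tool's x, y, z in mm, then the opening, from -1 (shut) to 1 (fully open). A call has exactly 10 rows; each row is the pose to reach, as a shift and turn from the pose commanded when the call began, along the tool's axes at that moment; what a row does not reach only later rows make up. A row lasts 1/10 s, in which the tool goes at most 50 mm and 8.59 degrees, less where a joint would pass 70% of its speed; a pose out of reach is approached as far as the arm can. A call with a gripper value outside its range is refused whole. The fingers move at their own pace and stop on an object; "force" is the grip in N (left out, the last holds). Time passes only in rows, so rows that repeat a pose let the fingers close, or fill a call up. It gives the time, the measured TCP pose, the force and the opening at its end, in the units of the state.
- get_state(): the state, without advancing time (a new reading comes with each control period).
- capture(name): name is "side" or "top"; returns (picture, depth): 400x640x3 uint8, red, green, blue; 400x640 float32, m along the optical axis (not along the pixel's ray), 0 where there is no reading.
- camera_info(name): a dict with "intrinsics" (3x3 intrinsics, pixels), "rvec" (rotation vector, rad) and "tvec" (3), from world to camera coordinates, as OpenCV has them. Camera axes: x right, y down, z forward; pixel columns grow to the right and rows downward; lengths in m; the calibration is good to about 2 mm. A picture is of the moment at which its call begins. camera_info takes no time and is no camera call.
- close_job(): hands the job in, once; it reports no verdict.
The state is a dict: "t": time; "qpos": joint angles; "qd": joint speeds; "joint_torque": joint torques, N m; "tcp_pos": TCP position; "tcp_rot": TCP orientation; "wrist_force": force on the tool from outside, world axes, zero at the start; "moment": the same for the moment, N m; "grip_width": opening from 0.0 (shut) to 1.0 (fully open).
Only numpy, scipy, OpenCV 4.12 (cv2) and the standard library are available. Lean on these libraries where they do the work, as an engineer would, in place of code of your own. Each camera call takes 0.05 s, during which the arm holds its last target.

## Working session

There is one attempt and no reset: what is moved stays moved. The work goes in short steps, Python scripts to look and compute and a tool call to move; the robot and the scene stay as the last step left them, time stands still between calls to the robot, and variables do not carry over. Pictures are saved under pics/ and viewed, and the job is handed in when it is done.

Besides the shell and the picture viewer there is one more tool, called as name(argument=value, ...), one argument or row to a line, values as JSON. send_rows: Moves the arm, as the interface text tells. Its arguments: {"type":"object","properties":{"deltas":{"type":"array","items":{"type":"array","items":{"type":"number"}}},"force":{"type":"number"}},"required":["deltas"]}

```bash
ls; mkdir -p pics; python3 - <<'E'
from bench import *
import cv2
print(get_state())
for n in("side","top"):
    p,d=capture(n); cv2.imwrite(f"pics/{n}0.png",p[:,:,::-1]); import numpy as np; np.save(f"{n}0.npy",d)
    print(camera_info(n))
E
```

```text
pics
{'t': 0.0, 'qpos': array([-1.38741079e+00,  2.77176764e-01, -2.78962468e-02,  1.26795583e+00,
        3.86915009e-06,  1.46740465e+00]), 'qd': array([ 0.0015925 ,  0.00122682, -0.00040112,  0.00085878,  0.00086322,
        0.00057164]), 'joint_torque': array([-1.04960025e-03, -4.45515060e+01,  2.95200366e+01,  1.64202426e-02,
       -5.23960659e-05, -9.39517051e-07]), 'tcp_pos': array([ 0.17663047, -0.59863907,  0.19422534]), 'tcp_rot': array([-2.51486697,  1.88029574,  0.00257151]), 'wrist_force': array([ 0.05160577, -0.15341732, -0.68362736]), 'moment': array([ 0.01157737, -0.05867741, -0.01018896]), 'grip_width': 0.9988446078647538}
{'intrinsics': array([[398.20928732,   0.        , 322.43548137],
       [  0.        , 398.20928732, 203.41758685],
       [  0.        ,   0.        ,   1.        ]]), 'rvec': array([ 0.08191972,  2.70244527, -1.59686639]), 'tvec': array([0.61243961, 0.02812459, 1.03775601])}
{'intrinsics': array([[505.68172154,   0.        , 324.54715394],
       [  0.        , 505.68172154, 201.12360209],
       [  0.        ,   0.        ,   1.        ]]), 'rvec': array([ 2.14380159, -2.01570374,  0.26406078]), 'tvec': array([0.03517509, 0.59405773, 1.10325454])}
```

View pics/side0.png

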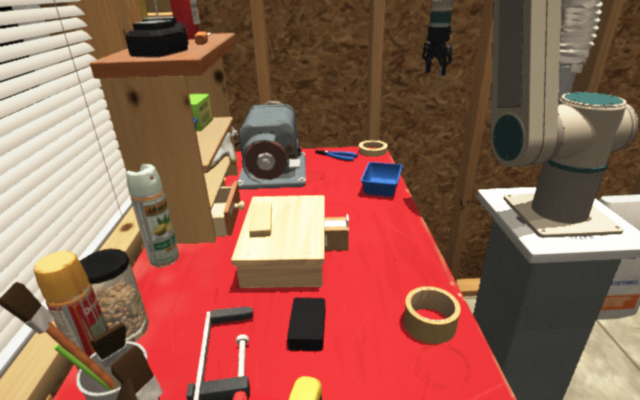

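View pics/top0.png

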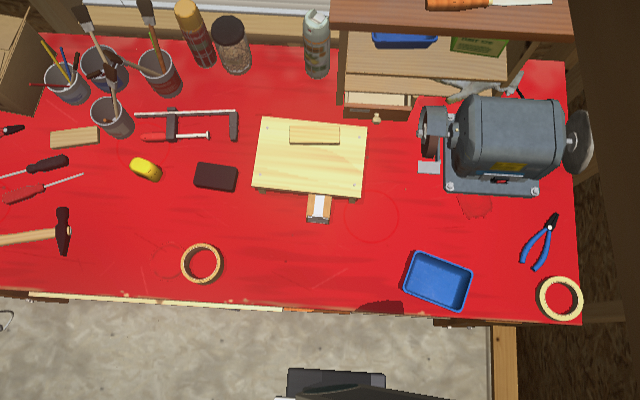

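The top view shows the riser at about (310,155), the carton's end at (318,207), the tray at (437,280) on the right, the tape roll at (201,263), the sanding block at (215,177) and the grinder at (505,145). Next I'll enlarge crops and measure.

```bash
cat > h.py <<'E'
from bench import *
import cv2, numpy as np
from scipy.spatial.transform import Rotation as R
def cam(n):
    c=camera_info(n); return c["intrinsics"],R.from_rotvec(c["rvec"]).as_matrix(),np.array(c["tvec"])
def pix(n,u,v,d):
    K,Rm,t=cam(n); return Rm.T@(np.array([(u-K[0,2])/K[0,0]*d,(v-K[1,2])/K[1,1]*d,d])-t)
def onz(n,u,v,z):
    K,Rm,t=cam(n); r=Rm.T@np.array([(u-K[0,2])/K[0,0],(v-K[1,2])/K[1,1],1]); o=-Rm.T@t
    return o+r*(z-o[2])/r[2]
def cloud(n,d):
    K,Rm,t=cam(n); v,u=np.mgrid[:d.shape[0],:d.shape[1]]
    P=np.stack([(u-K[0,2])/K[0,0]*d,(v-K[1,2])/K[1,1]*d,d],-1)
    return (P-t)@Rm
def proj(n,p):
    K,Rm,t=cam(n); q=K@(Rm@np.array(p)+t); return q[:2]/q[2]
def crop(n,name,u0,u1,v0,v1,s,p=None):
    dd=None
    if p is None: p,dd=capture(n); np.save(name+".npy",dd)
    cv2.imwrite(f"pics/{name}.png",cv2.resize(p[v0:v1,u0:u1,::-1],None,fx=s,fy=s,interpolation=cv2.INTER_CUBIC)); return p,dd
E
python3 - <<'E'
from h import *
p=cv2.imread("pics/top0.png")[:,:,::-1]
crop("top","t_a",240,400,110,235,5,p)
crop("top","t_b",390,490,235,325,6,p)
p=cv2.imread("pics/side0.png")[:,:,::-1]
crop("side","s_a",220,420,150,300,4,p)
d=np.load("top0.npy")
C=cloud("top",d)
for u,v in[(318,200),(318,215),(318,221),(310,212),(327,212),(310,160),(437,280),(350,230),(201,248),(215,177),(320,135)]: print(u,v,C[v,u].round(3))
E
```

```text
318 200 [0.599 0.088 0.055]
318 215 [0.563 0.086 0.048]
318 221 [0.555 0.085 0.019]
310 212 [0.568 0.105 0.054]
327 212 [0.57  0.065 0.057]
310 160 [0.689 0.112 0.079]
437 280 [ 0.432 -0.207  0.006]
350 230 [0.541 0.006 0.002]
201 248 [0.47  0.358 0.029]
215 177 [0.649 0.346 0.026]
320 135 [0.745 0.092 0.102]
```

View pics/t_a.png

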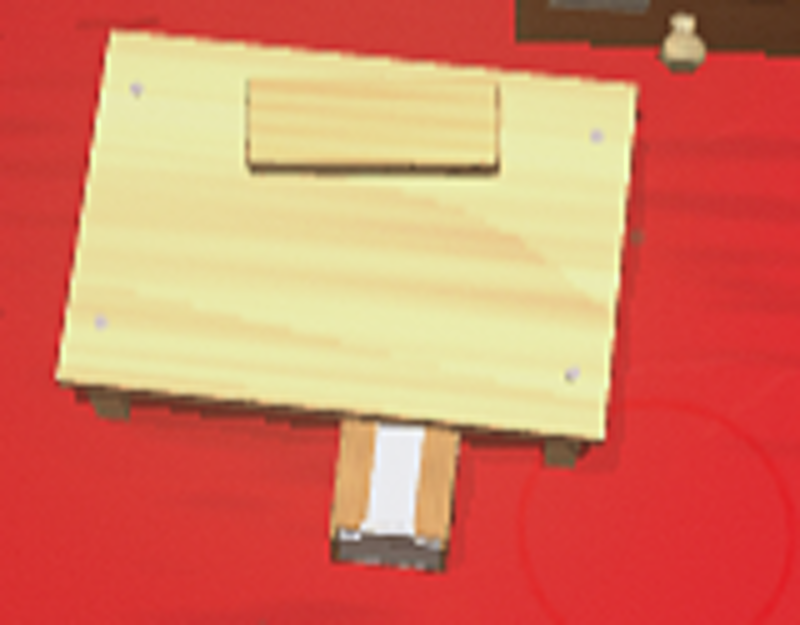

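View pics/t_b.png

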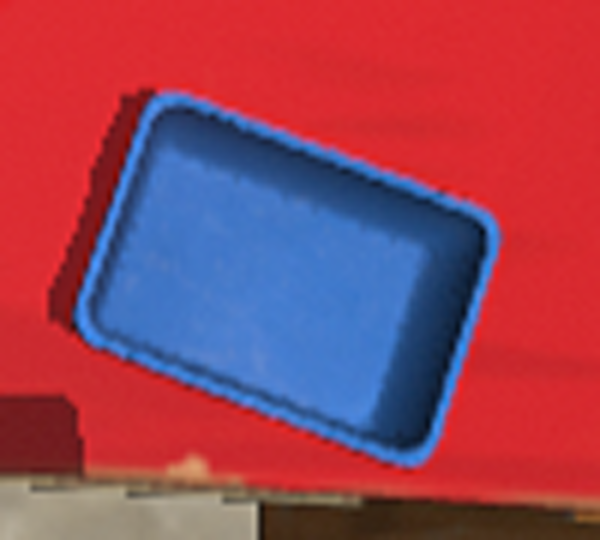

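View pics/s_a.png

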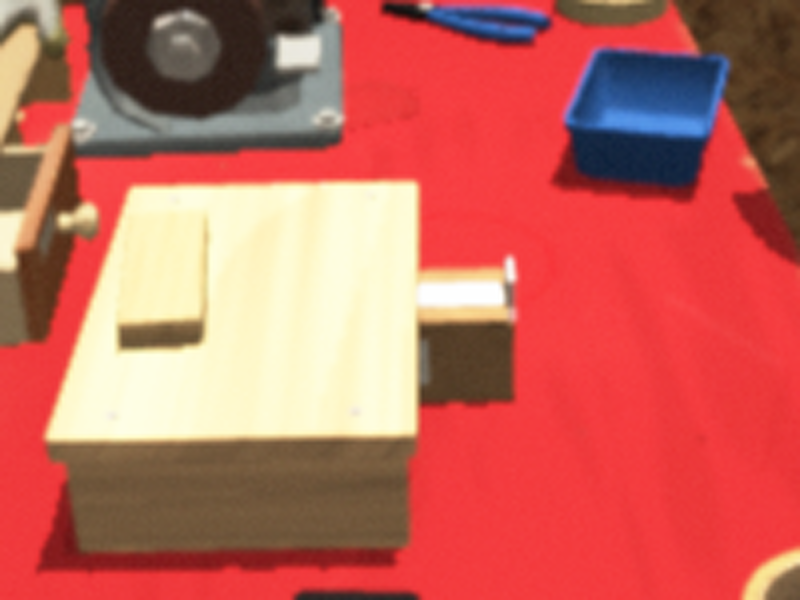

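```bash
python3 - <<'E'
from h import *
T=lambda u,v,z:onz("top",240+u/5,110+v/5,z)
r=[T(*a,.08) for a in[(110,30),(637,85),(605,438),(58,380)]]
print("riser",np.round(r,3),np.mean(r,0))
e=r[1]-r[2]+r[0]-r[3]; print("yaw riser",np.arctan2(e[1],e[0]), [np.linalg.norm(r[i]-r[(i+1)%4]).round(3) for i in range(4)])
print("carton", [T(*a,.056).round(4) for a in[(331,533),(447,543),(340,420),(460,432)]])
B=lambda u,v,z:onz("top",390+u/6,235+v/6,z)
t=[B(*a,.05) for a in[(145,90),(500,215),(428,468),(75,333)]]
print("tray",np.round(t,3),np.mean(t,0),[np.linalg.norm(t[i]-t[(i+1)%4]).round(3) for i in range(4)])
e=t[0]-t[3]+t[1]-t[2]; print("tray yaw",np.arctan2(e[1],e[0]))
d=np.load("top0.npy");C=cloud("top",d)
m=(C[...,0]>.53)&(C[...,0]<.63)&(C[...,1]>.03)&(C[...,1]<.14)&(C[...,2]>.052)&(C[...,2]<.06)
q=C[m]; print(len(q)); 
print(cv2.minAreaRect(q[:,:2].astype(np.float32)*1000))
d=np.load("side0.npy");C=cloud("side",d)
m=(C[...,0]>.5)&(C[...,0]<.62)&(C[...,1]>.02)&(C[...,1]<.15)&(C[...,2]>.04)&(C[...,2]<.078)
q=C[m]; print(q[q[:,2]>.058].round(3)[:40]);
print(cv2.minAreaRect(q[:,:2].astype(np.float32)*1000))
# tape roll bounds
d=np.load("top0.npy");C=cloud("top",d)
for n,b in dict(tape=(.35,.55,.25,.5,.03,.06),sand=(.6,.7,.27,.42,.015,.04),grind=(.5,.9,-.5,-.05,.02,.5)).items():
    m=(C[...,0]>b[0])&(C[...,0]<b[1])&(C[...,1]>b[2])&(C[...,1]<b[3])&(C[...,2]>b[4])&(C[...,2]<b[5]); print(n,C[m].min(0).round(3),C[m].max(0).round(3))
E
```

```text
riser [[ 0.795  0.237  0.08 ]
 [ 0.782 -0.021  0.08 ]
 [ 0.604 -0.013  0.08 ]
 [ 0.616  0.245  0.08 ]] [0.69916382 0.11207188 0.08      ]
yaw riser -0.0439801244804969 [np.float64(0.258), np.float64(0.178), np.float64(0.258), np.float64(0.179)]
carton [array([0.556 , 0.1129, 0.056 ]), array([0.5546, 0.0579, 0.056 ]), array([0.6115, 0.1125, 0.056 ]), array([0.6091, 0.055 , 0.056 ])]
tray [[ 0.493 -0.144  0.05 ]
 [ 0.453 -0.281  0.05 ]
 [ 0.356 -0.252  0.05 ]
 [ 0.398 -0.119  0.05 ]] [ 0.42516157 -0.19886411  0.05      ] [np.float64(0.143), np.float64(0.101), np.float64(0.14), np.float64(0.098)]
tray yaw -0.27169533761257564
471
((582.872802734375, 85.77825927734375), (55.907196044921875, 58.08903121948242), 87.43994140625)
[[0.611 0.076 0.077]
 [0.558 0.076 0.074]
 [0.611 0.081 0.077]
 [0.56  0.075 0.071]
 [0.558 0.08  0.074]
 [0.612 0.084 0.076]
 [0.56  0.074 0.068]
 [0.559 0.087 0.076]
 [0.612 0.09  0.077]
 [0.59  0.06  0.058]
 [0.56  0.076 0.066]
 [0.559 0.088 0.073]
 [0.612 0.094 0.077]
 [0.602 0.064 0.059]
 [0.574 0.067 0.059]
 [0.564 0.067 0.058]
 [0.56  0.076 0.064]
 [0.56  0.091 0.072]
 [0.557 0.091 0.072]
 [0.612 0.097 0.076]
 [0.597 0.068 0.058]
 [0.576 0.072 0.059]
 [0.56  0.075 0.06 ]
 [0.56  0.096 0.073]
 [0.558 0.098 0.074]
 [0.612 0.099 0.075]
 [0.579 0.074 0.058]
 [0.56  0.1   0.072]
 [0.558 0.097 0.07 ]
 [0.613 0.104 0.075]
 [0.591 0.078 0.058]
 [0.56  0.1   0.07 ]
 [0.558 0.1   0.07 ]
 [0.613 0.107 0.074]
 [0.603 0.081 0.058]
 [0.584 0.083 0.058]
 [0.57  0.084 0.058]
 [0.56  0.097 0.065]
 [0.558 0.101 0.068]
 [0.613 0.11  0.074]]
((585.173583984375, 101.61974334716797), (95.59861755371094, 54.66265106201172), 87.00056457519531)
tape [0.387 0.305 0.03 ] [0.478 0.398 0.053]
sand [0.618 0.295 0.015] [0.687 0.399 0.034]
grind [ 0.652 -0.5    0.02 ] [ 0.9   -0.05   0.453]
```

```bash
cat >> h.py <<'E'
def down(yaw,pitch=0,flip=1):
    """tool down, tool x along flip*carton-y, carton heading yaw, nose(-x) down by pitch"""
    B=R.from_rotvec([0,0,yaw])*R.from_rotvec([0,-pitch,0])
    M=B.as_matrix(); x=flip*M[:,1]; z=-M[:,2]; return np.stack([x,np.cross(z,x),z],1)
def plan(poses,st=None,base=None):
    """poses: list of (pos,Rmat)->rows rel. to current measured pose"""
    if base is None:
        s=st or get_state(); base=(s["tcp_pos"],R.from_rotvec(s["tcp_rot"]).as_matrix())
    p0,R0=base
    for p,Rm in poses:
        rv=R.from_matrix(R0.T@Rm).as_rotvec(); d=R0.T@(np.array(p)-p0)*1000
        print("[%.3f,%.3f,%.3f, %.1f,%.1f,%.1f]"%(*rv,*d))
E
python3 - <<'E'
from h import *
s=get_state();M=R.from_rotvec(s["tcp_rot"]).as_matrix();print(M.round(3))
x=M[:,0];print("yaw toolx",np.arctan2(x[1],x[0]))
for f in(1,-1):
  plan([((.579,.085,.2),down(-.035,0,f))])
E
```

```text
[[ 0.283 -0.959 -0.   ]
 [-0.959 -0.283  0.002]
 [-0.002 -0.    -1.   ]]
yaw toolx -1.2839872860328028
[-0.003,0.000,-2.820, -542.0,-579.3,-4.4]
[0.000,0.002,0.322, -542.0,-579.3,-4.4]
```

send_rows(
  deltas=[
    [0,0,0.02,-30,-30,0,1],
    [0,0,0.04,-60,-64,0,1],
    [0,0,0.06,-90,-97,0,1],
    [0,0,0.08,-122,-130,0,1],
    [0,0,0.1,-154,-164,0,1],
    [0,0,0.12,-186,-198,0,1],
    [0,0,0.14,-218,-232,0,1],
    [0,0,0.16,-250,-266,0,1],
    [0,0,0.18,-280,-300,0,1],
    [0,0,0.2,-310,-330,0,1],
  ],
)

```text
t: 1.1
tcp_pos: [0.4062, -0.2068, 0.1952]
tcp_rot: [-2.315, 2.124, 0.0]
wrist_force: [1.2, -0.6, 0.1]
grip_width: 1.0
```

```bash
python3 - <<'E'
from h import *
s=get_state();print(s["t"],s["tcp_pos"],s["qpos"])
plan([((.579,.085,.13),down(-.035,0,-1))])
E
```

```text
1.1 [ 0.40616016 -0.20681341  0.19515614] [-6.13089191e-01 -2.64115158e-02 -3.73721087e-01  1.22359743e+00
  1.70738343e-04  2.44228299e+00]
[-0.000,0.000,0.121, -275.8,-197.3,65.2]
```

send_rows(
  deltas=[
    [0,0,-0.14,-20,-14,0,1],
    [0,0,-0.28,-40,-28,0,1],
    [0,0,-0.42,-60,-42,0,1],
    [0,0,-0.56,-85,-60,0,1],
    [0,0,-0.7,-110,-80,0,1],
    [0,0,-0.84,-140,-100,0,1],
    [0,0,-0.98,-170,-120,0,1],
    [0,0,-1.12,-200,-144,0,1],
    [0,0,-1.26,-230,-165,0,1],
    [0,0,-1.4,-255,-182,0,1],
  ],
)

```text
t: 2.1
tcp_pos: [0.5653, 0.0629, 0.1948]
tcp_rot: [-3.139, 0.121, 0.001]
wrist_force: [-0.4, -0.1, 1.0]
grip_width: 0.998
```

```bash
python3 - <<'E'
from h import *
s=get_state();print(s["t"],s["tcp_pos"],s["qpos"])
plan([((.579,.085,.13),down(-.035,0,1))])
E
```

```text
2.1 [0.56525398 0.06285272 0.19482933] [-2.98716532e-03  1.77981669e-01 -1.51894511e-01  1.24162189e+00
  1.25175913e-04  1.64512068e+00]
[-0.001,0.000,-1.613, 12.0,-23.1,64.8]
```

send_rows(
  deltas=[
    [0,0,-0.14,1,-2,4,1],
    [0,0,-0.28,2,-4,8,1],
    [0,0,-0.42,4,-7,15,1],
    [0,0,-0.56,5,-9,20,1],
    [0,0,-0.7,6,-12,25,1],
    [0,0,-0.84,7,-14,30,1],
    [0,0,-0.98,8,-17,35,1],
    [0,0,-1.12,10,-20,45,1],
    [0,0,-1.26,12,-23,55,1],
    [0,0,-1.4,12,-23,65,1],
  ],
)

```text
t: 3.1
tcp_pos: [0.5785, 0.0832, 0.1295]
tcp_rot: [-2.479, -1.928, 0.001]
wrist_force: [0.4, -0.0, -0.1]
grip_width: 1.0
```

```bash
python3 - <<'E'
from h import *
s=get_state();print(s["t"],s["tcp_pos"],s["qpos"])
plan([((.579,.085,.022),down(-.035,0,1))])
crop("side","s1",160,560,60,310,2)
E
```

```text
3.1 [0.57852549 0.08321003 0.12954237] [ 3.22111335e-02  2.48024647e-01 -2.06662938e-01  1.11680606e+00
  1.07395022e-04  2.80899290e-01]
[-0.001,0.000,-0.214, 1.9,0.1,107.5]
```

View pics/s1.png

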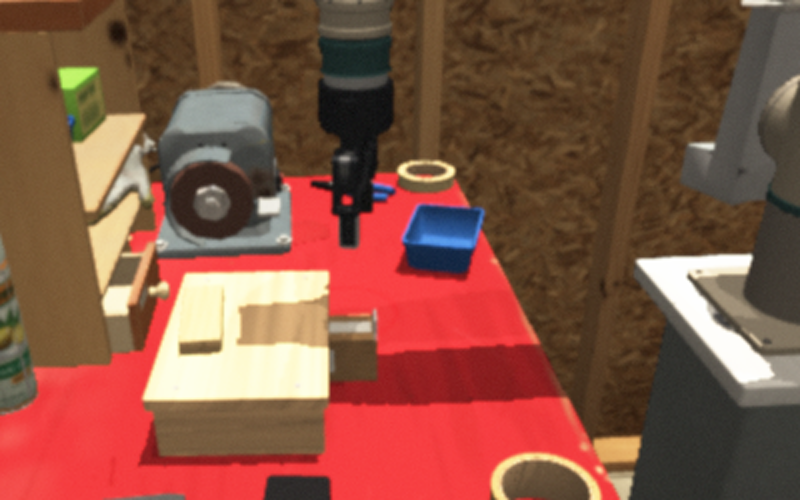

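The gripper is above the exposed end, at about (350,240) in the enlarged side view, and the fingers straddle the carton's width.

send_rows(
  deltas=[
    [0,0,-0.11,2,0,5,1],
    [0,0,-0.21,2,0,15,1],
    [0,0,-0.21,2,0,35,1],
    [0,0,-0.21,2,0,55,1],
    [0,0,-0.21,2,0,75,1],
    [0,0,-0.21,2,0,95,1],
    [0,0,-0.21,2,0,105,1],
    [0,0,-0.21,2,0,113,1],
    [0,0,-0.21,2,0,113,1],
    [0,0,-0.21,2,0,113,1],
  ],
)

```text
t: 4.15
tcp_pos: [0.5798, 0.0849, 0.018]
tcp_rot: [2.271, 2.17, 0.001]
wrist_force: [-0.7, 0.5, -0.6]
grip_width: 0.997
```

send_rows(
  deltas=[
    [0,0,0,0,0,0,0.4],
    [0,0,0,0,0,0,0.3],
    [0,0,0,0,0,0,0.2],
    [0,0,0,0,0,0,0.2],
    [0,0,0,0,0,0,0.2],
    [0,0,0,0,0,0,0.2],
    [0,0,0,0,0,0,0.2],
    [0,0,0,0,0,0,0.2],
    [0,0,0,0,0,0,0.2],
    [0,0,0,0,0,0,0.2],
  ],
  force=30,
)

```text
t: 5.15
tcp_pos: [0.5792, 0.0849, 0.0174]
tcp_rot: [-2.271, -2.171, 0.0]
wrist_force: [-1.3, -0.6, 0.3]
grip_width: 0.602
```

```bash
python3 - <<'E'
from h import *
s=get_state();print(s["t"],s["tcp_pos"],s["wrist_force"],s["grip_width"],s["grip_width"]*85)
p=s["tcp_pos"]; u=np.array([np.cos(-.044),np.sin(-.044),0])
plan([(p-u*.095,down(-.035,0,1))])
crop("side","s2",160,560,60,310,2)
E
```

```text
5.15 [0.57921692 0.08487161 0.01741859] [-1.25000173 -0.62082453  0.27998937] 0.6015560171614965 51.13226145872721
[-0.000,-0.000,-0.010, -0.1,-95.0,0.0]
```

View pics/s2.png

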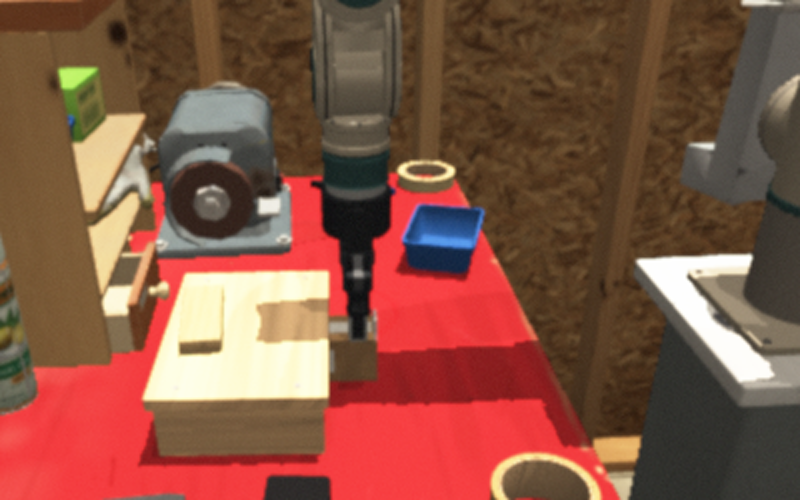

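The fingers reached the commanded 0.6 opening without clearly stopping on the carton, so I'll close further to get a real grip.

send_rows(
  deltas=[
    [0,0,0,0,0,0,0.1],
    [0,0,0,0,0,0,0],
    [0,0,0,0,0,0,-0.2],
    [0,0,0,0,0,0,-0.2],
    [0,0,0,0,0,0,-0.2],
    [0,0,0,0,0,0,-0.2],
    [0,0,0,0,0,0,-0.2],
    [0,0,0,0,0,0,-0.2],
    [0,0,0,0,0,0,-0.2],
    [0,0,0,0,0,0,-0.2],
  ],
  force=30,
)

```text
t: 6.2
tcp_pos: [0.5809, 0.0849, 0.0193]
tcp_rot: [2.269, 2.17, 0.004]
wrist_force: [-0.8, -1.3, 8.4]
grip_width: 0.396
```

```bash
python3 - <<'E'
from h import *
crop("side","s3",280,400,140,280,4)
crop("top","t3",240,400,110,235,5)
E
```

```text
(no output)
```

View pics/s3.png

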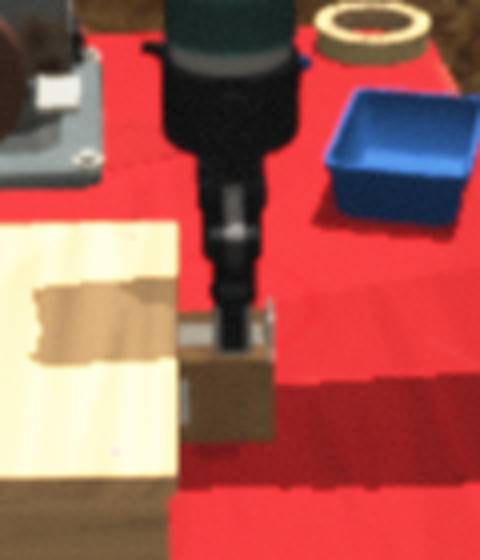

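View pics/t3.png

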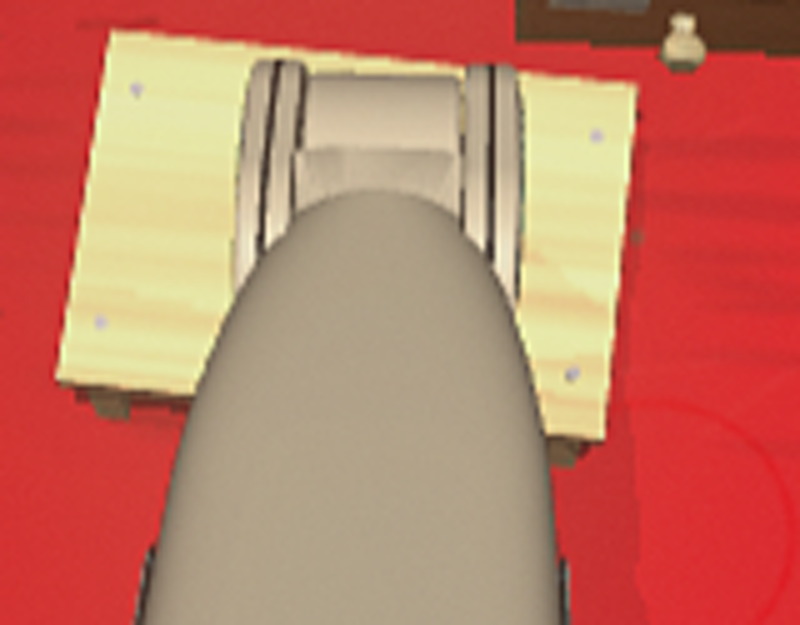

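```bash
python3 - <<'E'
from h import *
s=get_state();p=s["tcp_pos"];print(p,s["grip_width"])
for dy in(-.03,0,.03):
  q=proj("side",p+[0,dy,0]); print(dy,q,(q-[280,140])*4)
d=np.load("s3.npy");C=cloud("side",d)
for u,v in[(232,345),(232,330),(232,310),(232,280),(232,400)]:
  U,V=280+u//4,140+v//4; print(u,v,C[V,U].round(3))
E
```

```text
[0.58089281 0.08488344 0.01927832] 0.40131502684150777
-0.03 [336.6256271  229.55886037] [226.50250838 358.23544148]
0 [337.60483655 236.42196636] [230.41934621 385.68786543]
0.03 [338.6404533  243.68042109] [234.56181321 414.72168436]
232 345 [0.582 0.114 0.066]
232 330 [0.582 0.115 0.078]
232 310 [0.582 0.117 0.092]
232 280 [0.582 0.12  0.111]
232 400 [0.582 0.116 0.03 ]
```

```bash
python3 - <<'E'
from h import *
d=np.load("s3.npy");C=cloud("side",d)
for v in range(150,252,4): print(v,[tuple(C[v,u].round(3)) for u in(330,336,339,342,346)])
q=proj("side",[.58,.085,.092]);print(q)
E
```

```text
150 [(np.float64(0.597), np.float64(0.115), np.float64(0.248)), (np.float64(0.585), np.float64(0.12), np.float64(0.25)), (np.float64(0.579), np.float64(0.118), np.float64(0.249)), (np.float64(0.573), np.float64(0.12), np.float64(0.249)), (np.float64(0.564), np.float64(0.11), np.float64(0.245))]
154 [(np.float64(0.639), np.float64(0.867), np.float64(0.541)), (np.float64(0.585), np.float64(0.118), np.float64(0.24)), (np.float64(0.579), np.float64(0.114), np.float64(0.238)), (np.float64(0.573), np.float64(0.114), np.float64(0.238)), (np.float64(0.565), np.float64(0.113), np.float64(0.237))]
158 [(np.float64(0.597), np.float64(0.115), np.float64(0.231)), (np.float64(0.585), np.float64(0.117), np.float64(0.231)), (np.float64(0.579), np.float64(0.116), np.float64(0.23)), (np.float64(0.573), np.float64(0.116), np.float64(0.23)), (np.float64(0.565), np.float64(0.114), np.float64(0.229))]
162 [(np.float64(0.598), np.float64(0.117), np.float64(0.223)), (np.float64(0.585), np.float64(0.116), np.float64(0.222)), (np.float64(0.579), np.float64(0.116), np.float64(0.222)), (np.float64(0.573), np.fl
[... 5978 characters left out ...]
.float64(0.023)), (np.float64(0.564), np.float64(0.115), np.float64(0.023))]
246 [(np.float64(0.601), np.float64(0.112), np.float64(0.012)), (np.float64(0.587), np.float64(0.113), np.float64(0.012)), (np.float64(0.58), np.float64(0.113), np.float64(0.011)), (np.float64(0.573), np.float64(0.113), np.float64(0.011)), (np.float64(0.564), np.float64(0.112), np.float64(0.01))]
250 [(np.float64(0.601), np.float64(0.113), np.float64(0.002)), (np.float64(0.587), np.float64(0.113), np.float64(0.001)), (np.float64(0.58), np.float64(0.116), np.float64(0.002)), (np.float64(0.573), np.float64(0.113), np.float64(-0.0)), (np.float64(0.564), np.float64(0.117), np.float64(0.002))]
[337.78313503 209.63569596]
```

```bash
python3 - <<'E'
from h import *
for n,z in(("s1",.1295),("s2",.0174)):
  d=np.load(n+".npy");C=cloud("side",d)
  print(n, proj("side",[.579,.085+.045,z]),proj("side",[.579,.085+.045,z+.04]))
  for v in range(150,236,3): print(v,[C[v,u].round(3).tolist() for u in(330,334,338,342)])
E
```

```text
s1 [339.82022032 204.77833364] [339.74058343 187.92941836]
150 [[0.639, 0.867, 0.541], [0.592, 0.153, 0.263], [0.584, 0.151, 0.261], [0.573, 0.122, 0.25]]
153 [[0.599, 0.154, 0.257], [0.592, 0.154, 0.257], [0.584, 0.153, 0.256], [0.574, 0.128, 0.246]]
156 [[0.599, 0.151, 0.25], [0.592, 0.153, 0.25], [0.584, 0.151, 0.249], [0.574, 0.126, 0.239]]
159 [[0.598, 0.129, 0.234], [0.553, -0.435, -0.0], [0.584, 0.152, 0.243], [0.567, 0.044, 0.198]]
162 [[0.599, 0.149, 0.236], [0.591, 0.143, 0.234], [0.584, 0.152, 0.237], [0.567, 0.045, 0.191]]
165 [[0.6, 0.153, 0.232], [0.592, 0.158, 0.234], [0.584, 0.154, 0.231], [0.567, 0.043, 0.183]]
168 [[0.6, 0.152, 0.225], [0.592, 0.156, 0.227], [0.584, 0.153, 0.225], [0.532, -0.353, 0.0]]
171 [[0.599, 0.138, 0.212], [0.591, 0.136, 0.211], [0.583, 0.133, 0.209], [0.534, -0.324, 0.002]]
174 [[0.599, 0.137, 0.206], [0.591, 0.139, 0.206], [0.583, 0.133, 0.203], [0.536, -0.306, -0.0]]
177 [[0.599, 0.137, 0.199], [0.591, 0.136, 0.198], [0.583, 0.134, 0.196], [0.538, -0.28, 0.001]]
180 [[0.599, 0.136, 0.192], [0.591, 0.138, 0.192], [0.583, 0.132, 0.189], [0.5
[... 3908 characters left out ...]
.116], [0.575, 0.136, 0.113]]
216 [[0.591, -0.041, 0.001], [0.592, 0.14, 0.108], [0.584, 0.141, 0.109], [0.575, 0.142, 0.109]]
219 [[0.597, 0.068, 0.058], [0.591, 0.117, 0.087], [0.583, 0.124, 0.091], [0.573, 0.117, 0.086]]
222 [[0.598, 0.08, 0.057], [0.591, 0.118, 0.08], [0.583, 0.125, 0.084], [0.573, 0.118, 0.079]]
225 [[0.599, 0.091, 0.056], [0.591, 0.119, 0.073], [0.583, 0.127, 0.077], [0.573, 0.117, 0.071]]
228 [[0.6, 0.106, 0.057], [0.591, 0.117, 0.063], [0.583, 0.126, 0.069], [0.574, 0.119, 0.064]]
231 [[0.6, 0.113, 0.054], [0.591, 0.113, 0.053], [0.582, 0.115, 0.054], [0.573, 0.116, 0.054]]
234 [[0.6, 0.113, 0.046], [0.591, 0.114, 0.045], [0.582, 0.113, 0.044], [0.573, 0.116, 0.046]]
```

The side depth shows the fingertips at z about 0.058 while the reported TCP is 0.019, and the 8 N upward force agrees: the tips are closing on top of the carton. The open tips in the earlier picture also sat about 49 mm above the reported TCP, where 13 mm was expected. So the real tips are about 36 mm behind the reported TCP. I'll rise, open, and go down again with that corrected.

send_rows(
  deltas=[
    [0,0,0,0,0,-10,-0.1],
    [0,0,0,0,0,-25,0.2],
    [0,0,0,0,0,-30,0.6],
    [0,0,0,0,0,-30,1],
    [0,0,0,0,0,-30,1],
    [0,0,0,0,0,-30,1],
    [0,0,0,0,0,-30,1],
    [0,0,0,0,0,-30,1],
    [0,0,0,0,0,-30,1],
    [0,0,0,0,0,-30,1],
  ],
)

```text
t: 7.3
tcp_pos: [0.5791, 0.0849, 0.0473]
tcp_rot: [-2.271, -2.171, 0.0]
wrist_force: [-0.5, -0.1, 1.0]
grip_width: 1.004
```

```bash
python3 - <<'E'
from h import *
s=get_state();p=s["tcp_pos"];print(s["t"],p,s["grip_width"],s["wrist_force"])
crop("side","s4",280,400,140,280,4)
d=np.load("s4.npy");C=cloud("side",d)
m=(abs(C[...,0]-.58)<.04)&(C[...,1]>.11)&(C[...,1]<.17)&(C[...,2]>.06)&(C[...,2]<.2)
q=C[m]
for z in np.arange(.06,.2,.01):
  k=q[abs(q[:,2]-z)<.005]
  if len(k):print(round(z,3),len(k),k[:,:2].min(0).round(3),k[:,:2].max(0).round(3))
plan([((.579,.085,-.022),down(-.035,0,1))])
E
```

```text
7.3 [0.57913543 0.0848543  0.04725456] 1.003641830278753 [-0.46623446 -0.07758375  0.99465106]
0.07 17 [0.613 0.116] [0.616 0.168]
0.08 33 [0.615 0.111] [0.62  0.167]
0.1 22 [0.573 0.132] [0.592 0.14 ]
0.11 36 [0.573 0.133] [0.592 0.143]
0.12 46 [0.572 0.132] [0.592 0.145]
0.13 32 [0.573 0.134] [0.592 0.146]
0.14 6 [0.573 0.138] [0.594 0.159]
0.15 77 [0.567 0.121] [0.595 0.162]
0.16 40 [0.565 0.123] [0.597 0.161]
0.17 65 [0.565 0.114] [0.597 0.159]
0.18 72 [0.562 0.11 ] [0.596 0.159]
0.19 70 [0.57  0.116] [0.594 0.156]
0.2 71 [0.57  0.119] [0.594 0.156]
[-0.000,0.000,-0.010, 0.1,-0.2,69.4]
```

View pics/s4.png

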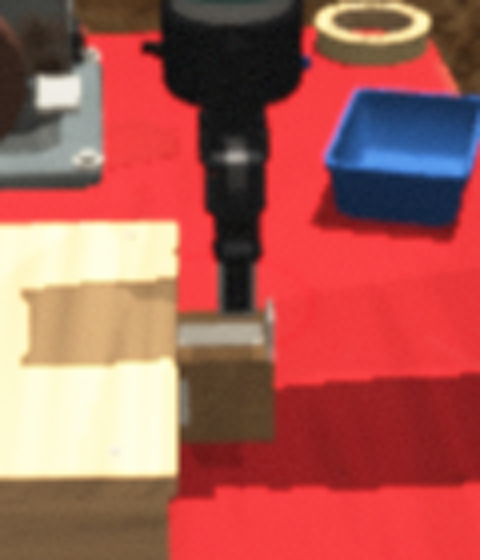

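Raised and open; the tips are at z about 0.095, clear of the carton top (enlarged view (235,310)). Going down with the corrected height.

send_rows(
  deltas=[
    [0,0,0,0,0,10,1],
    [0,0,0,0,0,20,1],
    [0,0,0,0,0,30,1],
    [0,0,0,0,0,40,1],
    [0,0,0,0,0,50,1],
    [0,0,0,0,0,60,1],
    [0,0,0,0,0,66,1],
    [0,0,0,0,0,69,1],
    [0,0,0,0,0,69,1],
    [0,0,0,0,0,69,1],
  ],
)

```text
t: 8.35
tcp_pos: [0.5797, 0.0849, -0.0213]
tcp_rot: [2.27, 2.171, 0.001]
wrist_force: [1.0, 0.1, 0.4]
grip_width: 1.001
```

send_rows(
  deltas=[
    [0,0,0,0,0,0,0.6],
    [0,0,0,0,0,0,0.4],
    [0,0,0,0,0,0,0.2],
    [0,0,0,0,0,0,0],
    [0,0,0,0,0,0,0],
    [0,0,0,0,0,0,0],
    [0,0,0,0,0,0,0],
    [0,0,0,0,0,0,0],
    [0,0,0,0,0,0,0],
    [0,0,0,0,0,0,0],
  ],
  force=30,
)

```text
t: 9.35
tcp_pos: [0.5798, 0.085, -0.021]
tcp_rot: [2.27, 2.171, 0.001]
wrist_force: [-1.4, 1.4, 5.3]
grip_width: 0.656
```

```bash
python3 - <<'E'
from h import *
s=get_state();p=s["tcp_pos"];print(s["t"],p,s["grip_width"],s["wrist_force"])
crop("side","s5",280,400,140,280,4)
E
```

```text
9.35 [ 0.57976753  0.08504733 -0.02098541] 0.655944536211598 [-1.4464604   1.41191147  5.3474656 ]
```

View pics/s5.png

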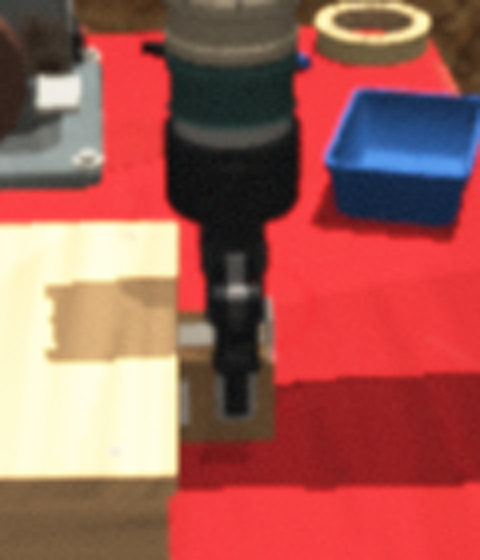

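The fingers now hold the carton's sides: opening 55.8 mm, with the near fingertip on the side face at enlarged (237,395). Now I slide it out.

send_rows(
  deltas=[
    [0,0,0,0,-4,0,0],
    [0,0,0,0,-12,0,0],
    [0,0,0,0,-22,0,0],
    [0,0,0,0,-34,0,0],
    [0,0,0,0,-46,0,0],
    [0,0,0,0,-58,0,0],
    [0,0,0,0,-70,0,0],
    [0,0,0,0,-82,0,0],
    [0,0,0,0,-92,0,0],
    [0,0,0,0,-100,0,0],
  ],
)

```text
t: 10.4
tcp_pos: [0.4793, 0.0894, -0.021]
tcp_rot: [2.27, 2.17, 0.002]
wrist_force: [6.5, -0.5, 18.8]
grip_width: 0.654
```

```bash
python3 - <<'E'
from h import *
s=get_state();p=s["tcp_pos"];print(s["t"],p,s["grip_width"],s["wrist_force"])
crop("side","s6",240,480,140,340,3)
E
```

```text
10.4 [ 0.47927348  0.08943416 -0.02102426] 0.6544865097638478 [ 6.47915403 -0.50185426 18.79558669]
```

View pics/s6.png

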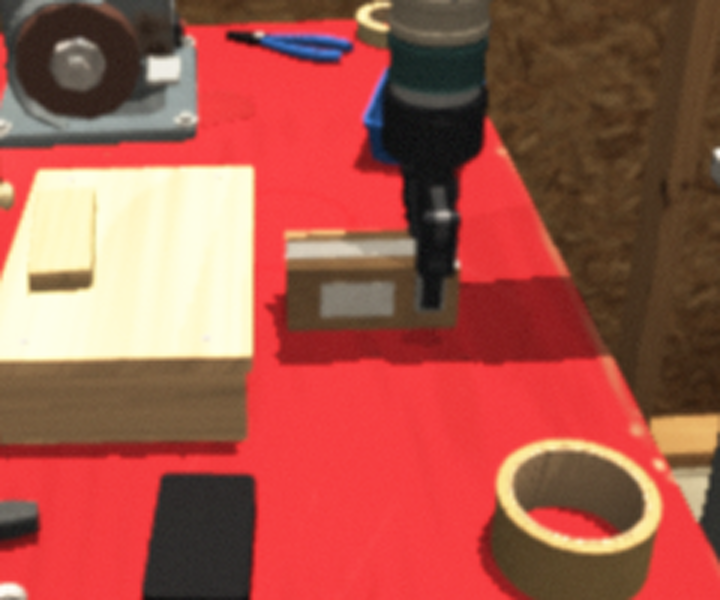

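The carton is out in front of the riser with a clear gap ((255..285, 250) in the enlarged view). Releasing it and rising.

send_rows(
  deltas=[
    [0,0,0,0,0,-1,0.2],
    [0,0,0,0,0,-2,0.6],
    [0,0,0,0,0,-2,1],
    [0,0,0,0,0,-2,1],
    [0,0,0,0,0,-2,1],
    [0,0,0,0,0,-10,1],
    [0,0,0,0,0,-35,1],
    [0,0,0,0,0,-65,1],
    [0,0,0,0,0,-95,1],
    [0,0,0,0,0,-120,1],
  ],
)

```text
t: 11.45
tcp_pos: [0.4798, 0.0894, 0.1006]
tcp_rot: [2.27, 2.17, 0.002]
wrist_force: [0.4, 0.5, 0.5]
grip_width: 0.997
```

```bash
python3 - <<'E'
from h import *
s=get_state();p=s["tcp_pos"];print(s["t"],p,s["grip_width"],s["wrist_force"])
crop("side","s7",240,480,140,340,3)
d=np.load("s7.npy");C=cloud("side",d)
m=(C[...,0]>.4)&(C[...,0]<.6)&(C[...,1]>.03)&(C[...,1]<.14)&(C[...,2]>.05)&(C[...,2]<.06)
q=C[m];r=cv2.minAreaRect((q[:,:2]*1000).astype(np.float32));print(r,cv2.boxPoints(r).round(1))
m=(C[...,0]>.4)&(C[...,0]<.6)&(C[...,1]>.03)&(C[...,1]<.12)&(C[...,2]>.062)&(C[...,2]<.08)
print(C[m].round(3))
p,d=crop("top","t7",240,400,110,260,4)
E
```

```text
11.45 [0.47976581 0.08937527 0.10059091] 0.9968819920336722 [0.41370749 0.52863165 0.48980956]
((519.7102661132812, 89.37993621826172), (62.2992057800293, 130.05471801757812), 87.70140838623047) [[453.5  60.9]
 [583.4  55.6]
 [585.9 117.9]
 [456.  123.1]]
[[0.457 0.08  0.074]
 [0.457 0.084 0.073]
 [0.455 0.086 0.074]
 [0.458 0.087 0.073]
 [0.456 0.09  0.074]
 [0.458 0.088 0.071]
 [0.457 0.094 0.074]
 [0.458 0.089 0.069]
 [0.458 0.1   0.075]
 [0.455 0.096 0.072]
 [0.458 0.088 0.065]
 [0.458 0.101 0.073]
 [0.456 0.101 0.073]
 [0.458 0.092 0.065]
 [0.459 0.103 0.072]
 [0.456 0.103 0.072]
 [0.459 0.094 0.064]
 [0.459 0.103 0.069]
 [0.457 0.104 0.07 ]
 [0.458 0.103 0.066]
 [0.457 0.105 0.067]
 [0.459 0.104 0.065]
 [0.456 0.105 0.065]]
```

View pics/s7.png

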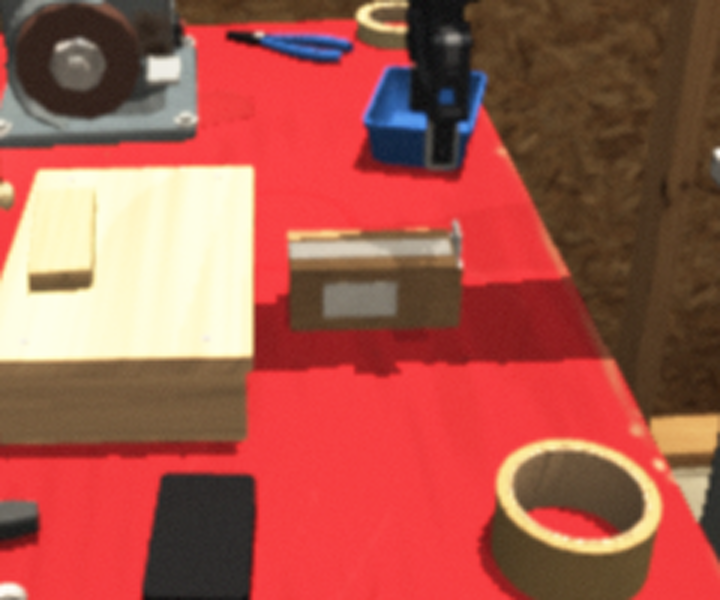

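View pics/t7.png

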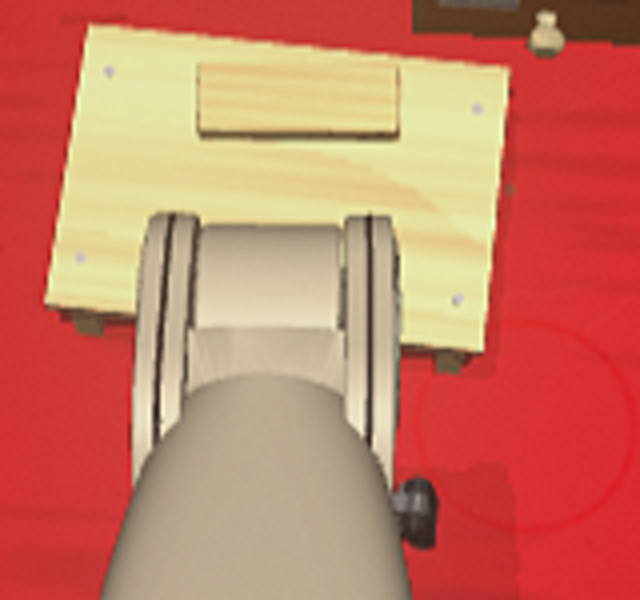

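Carton origin is about (0.520, 0.089), yaw −0.04, with all of it clear of the riser; the spout tab is at x 0.457–0.459. Next: shut the fingers, measure the tips, then hook the tab.

send_rows(
  deltas=[
    [0,0,0,0,-2,5,0.5],
    [0,0,0,1,-5,10,0],
    [0,0,0,2,-7,15,-0.5],
    [0,0,0,2,-7,20,-1],
    [0,0,0,2,-7,25,-1],
    [0,0,0,2,-7,30,-1],
    [0,0,0,2,-7,35,-1],
    [0,0,0,2,-7,35,-1],
    [0,0,0,2,-7,35,-1],
    [0,0,0,2,-7,35,-1],
  ],
)

```text
t: 12.55
tcp_pos: [0.4728, 0.0917, 0.0637]
tcp_rot: [2.27, 2.171, 0.001]
wrist_force: [0.6, 0.6, 0.1]
grip_width: -0.004
```

```bash
python3 - <<'E'
from h import *
s=get_state();p=s["tcp_pos"];print(s["t"],p,s["grip_width"],s["wrist_force"])
crop("side","s8",320,440,150,270,5)
d=np.load("s8.npy");C=cloud("side",d)
m=(abs(C[...,0]-.476)<.03)&(C[...,1]>.05)&(C[...,1]<.17)&(C[...,2]>.06)&(C[...,2]<.2)
q=C[m]
for z in np.arange(.06,.2,.006):
  k=q[abs(q[:,2]-z)<.003]
  if len(k):print(round(z,3),len(k),k[:,:2].min(0).round(3),k[:,:2].max(0).round(3))
E
```

```text
12.55 [0.47277215 0.09168864 0.06368812] -0.003783687212677747 [0.58124258 0.59487321 0.11016224]
0.06 4 [0.456 0.093] [0.459 0.103]
0.066 7 [0.456 0.09 ] [0.459 0.105]
0.072 14 [0.455 0.08 ] [0.459 0.105]
0.078 1 [0.458 0.096] [0.458 0.096]
0.102 17 [0.464 0.097] [0.482 0.101]
0.108 17 [0.462 0.097] [0.485 0.106]
0.114 28 [0.463 0.094] [0.485 0.108]
0.12 24 [0.463 0.092] [0.484 0.106]
0.126 28 [0.464 0.089] [0.485 0.107]
0.132 21 [0.463 0.086] [0.484 0.109]
0.138 14 [0.468 0.101] [0.484 0.108]
0.144 8 [0.483 0.069] [0.487 0.12 ]
0.15 33 [0.464 0.064] [0.488 0.127]
0.156 26 [0.464 0.103] [0.486 0.134]
0.162 15 [0.464 0.106] [0.488 0.136]
0.168 44 [0.464 0.085] [0.49  0.142]
0.174 34 [0.463 0.08 ] [0.49  0.147]
0.18 46 [0.458 0.082] [0.491 0.152]
0.186 59 [0.458 0.08 ] [0.49  0.155]
0.192 79 [0.454 0.084] [0.493 0.156]
0.198 48 [0.455 0.076] [0.493 0.153]
```

View pics/s8.png

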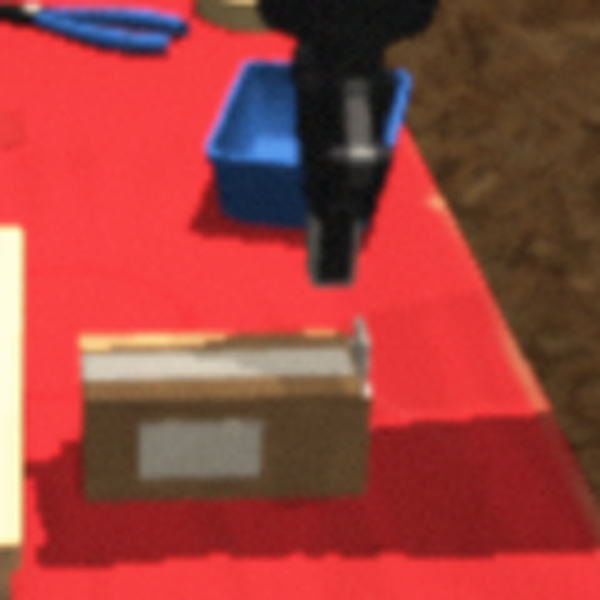

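send_rows(
  deltas=[
    [0,0,0,0,1,5,-1],
    [0,0,0,0,2,12,-1],
    [0,0,0,0,2,20,-1],
    [0,0,0,0,2,28,-1],
    [0,0,0,0,2,34,-1],
    [0,0,0,0,2,36,-1],
    [0,0,0,0,2,36,-1],
    [0,0,0,0,2,36,-1],
    [0,0,0,0,2,36,-1],
    [0,0,0,0,2,36,-1],
  ],
)

```text
t: 13.6
tcp_pos: [0.4748, 0.0916, 0.0278]
tcp_rot: [2.27, 2.171, 0.001]
wrist_force: [0.0, -0.3, 0.5]
grip_width: -0.001
```

```bash
python3 - <<'E'
from h import *
s=get_state();p=s["tcp_pos"];print(s["t"],p,s["grip_width"],s["wrist_force"])
crop("side","s9",320,440,150,270,5)
E
```

```text
13.6 [0.47479833 0.09160826 0.02776129] -0.0006437666517197683 [ 0.03498547 -0.31363468  0.51836659]
```

View pics/s9.png

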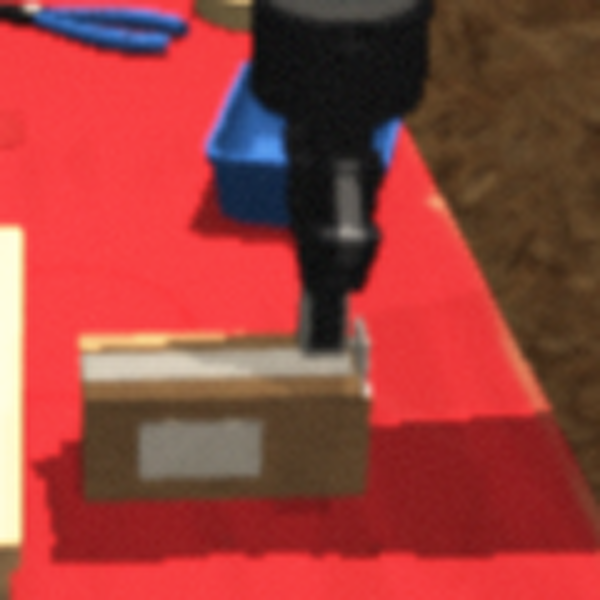

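The shut fingers stand just behind the tab ((325,350) against the tab at (360,345)), with no contact force. Now I sweep the spout open along its arc, at a moderate pace.

send_rows(
  deltas=[
    [0,0,0,0,-6,0,-1],
    [0,0,0,0,-12,0,-1],
    [0,0,0,0,-18,0.6,-1],
    [0,0,0,0,-24,2,-1],
    [0,0,0,0,-30,4,-1],
    [0,0,0,0,-35,6,-1],
    [0,0,0,0,-40,9,-1],
    [0,0,0,0,-45,12,-1],
    [0,0,0,0,-50,16,-1],
    [0,0,0,0,-54,20,-1],
  ],
)

```text
t: 14.65
tcp_pos: [0.4199, 0.094, 0.007]
tcp_rot: [-2.27, -2.171, 0.0]
wrist_force: [0.9, -0.4, -0.8]
grip_width: 0.003
```

send_rows(
  deltas=[
    [0,0,0,0,-2,3,-1],
    [0,0,0,0,-4,6,-1],
    [0,0,0,0,-6,9,-1],
    [0,0,0,0,-8,12,-1],
    [0,0,0,0,-10,15,-1],
    [0,0,0,0,-11,18,-1],
    [0,0,0,0,-12,20,-1],
    [0,0,0,0,-12,21,-1],
    [0,0,0,0,-12,21,-1],
    [0,0,0,0,-12,21,-1],
  ],
)

```text
t: 15.65
tcp_pos: [0.4085, 0.0945, -0.0136]
tcp_rot: [-2.271, -2.171, 0.0]
wrist_force: [-0.4, -0.2, -0.8]
grip_width: 0.002
```

```bash
python3 - <<'E'
from h import *
s=get_state();p=s["tcp_pos"];print(s["t"],p,s["grip_width"],s["wrist_force"])
crop("side","s10",320,440,150,270,5)
E
```

```text
15.65 [ 0.40853247  0.09452702 -0.01358034] 0.0018337680860366363 [-0.35841287 -0.21889896 -0.77172942]
```

View pics/s10.png

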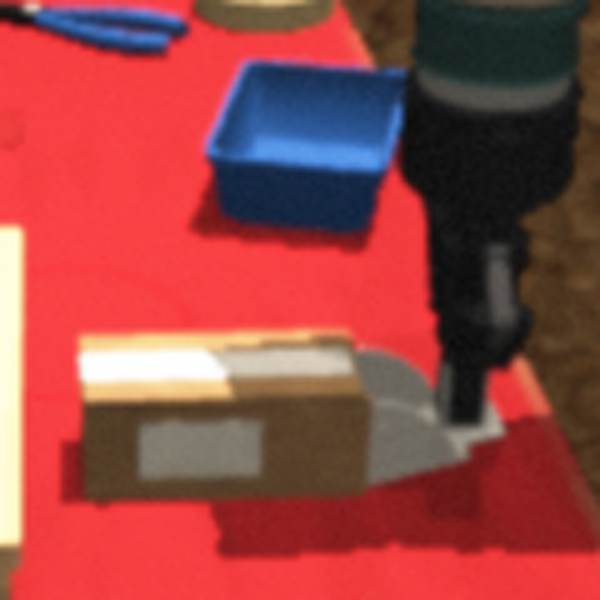

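The spout is open as a chute, with the fingertip on it at (465,420). A small extra push towards the stop, then straight up.

send_rows(
  deltas=[
    [0,0,0,0,-1,2,-1],
    [0,0,0,0,-1,4,-1],
    [0,0,0,0,-1,4,-1],
    [0,0,0,0,0,0,-1],
    [0,0,0,0,0,-20,-1],
    [0,0,0,0,10,-50,-1],
    [0,0,0,0,30,-80,0],
    [0,0,0,0,60,-110,1],
    [0,0,0,0,85,-120,1],
    [0,0,0,0,105,-120,1],
  ],
)

```text
t: 16.7
tcp_pos: [0.5171, 0.0898, 0.1093]
tcp_rot: [2.268, 2.168, 0.007]
wrist_force: [0.1, -0.6, 1.1]
grip_width: 0.68
```

```bash
python3 - <<'E'
from h import *
s=get_state();p=s["tcp_pos"];print(s["t"],p,s["grip_width"],s["wrist_force"],s["qpos"])
crop("side","s11",320,440,150,270,5)
d=np.load("s11.npy");C=cloud("side",d)
m=(C[...,0]>.4)&(C[...,0]<.6)&(C[...,1]>.03)&(C[...,1]<.14)&(C[...,2]>.052)&(C[...,2]<.06)
q=C[m];r=cv2.minAreaRect((q[:,:2]*1000).astype(np.float32));print(r,cv2.boxPoints(r).round(1))
m=(C[...,0]>.36)&(C[...,0]<.45)&(C[...,1]>.03)&(C[...,1]<.14)&(C[...,2]>.008)&(C[...,2]<.08)
q=C[m]; i=q[:,0].argsort()[:12]; print(q[i].round(3))
E
```

```text
16.7 [0.51712209 0.08981814 0.10927288] 0.6799343685618321 [ 0.1097405  -0.5837092   1.06413027] [ 4.88508114e-02  1.58768977e-01 -3.64559917e-01  1.04163455e+00
 -1.24724039e-04  9.37506814e-02]
((519.7145385742188, 88.10067749023438), (61.92264175415039, 130.01220703125), 87.54733276367188) [[453.4  59.9]
 [583.3  54.4]
 [586.  116.3]
 [456.1 121.8]]
[[0.389 0.098 0.021]
 [0.39  0.094 0.024]
 [0.391 0.085 0.024]
 [0.391 0.104 0.023]
 [0.391 0.106 0.021]
 [0.391 0.088 0.023]
 [0.392 0.1   0.025]
 [0.392 0.092 0.023]
 [0.393 0.084 0.024]
 [0.393 0.102 0.024]
 [0.393 0.105 0.023]
 [0.394 0.088 0.023]]
```

View pics/s11.png

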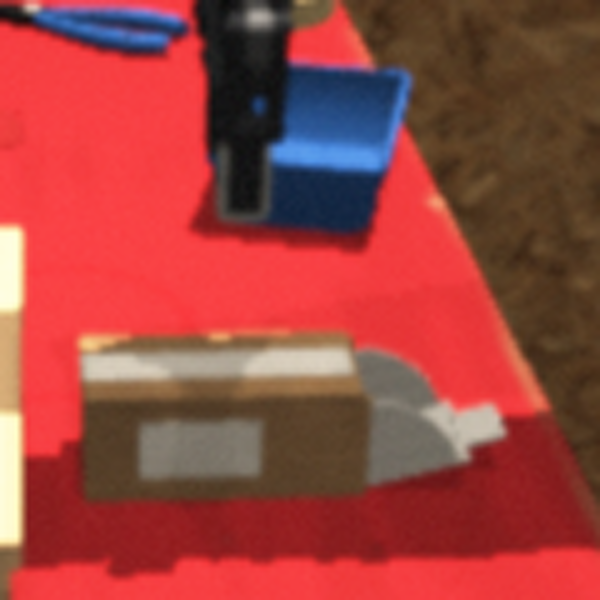

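Spout fully open: the lip is measured at x 0.389, z 0.022, which is 131 mm from the carton's origin, as it should be at the stop. Now regrasping the carton at its middle.

send_rows(
  deltas=[
    [0,0,0,0,1,0,1],
    [0,0,0,-1,2,0,1],
    [0,0,0,-1,2,10,1],
    [0,0,0,-1,2,30,1],
    [0,0,0,-1,2,50,1],
    [0,0,0,-1,2,75,1],
    [0,0,0,-1,2,100,1],
    [0,0,0,-1,2,120,1],
    [0,0,0,-1,2,130,1],
    [0,0,0,-1,2,131,1],
  ],
)

```text
t: 17.75
tcp_pos: [0.5125, 0.0887, -0.0265]
tcp_rot: [-2.268, -2.169, 0.005]
wrist_force: [-0.3, 0.2, 0.3]
grip_width: 1.002
```

send_rows(
  deltas=[
    [0,0,0,0,0,0,0.6],
    [0,0,0,0,0,0,0.4],
    [0,0,0,0,0,0,0.2],
    [0,0,0,0,0,0,0],
    [0,0,0,0,0,0,0],
    [0,0,0,0,0,0,0],
    [0,0,0,0,0,0,0],
    [0,0,0,0,0,0,0],
    [0,0,0,0,0,-2,0],
    [0,0,0,0,0,-4,0],
  ],
  force=45,
)

```text
t: 18.75
tcp_pos: [0.5143, 0.0888, -0.0211]
tcp_rot: [-2.27, -2.17, 0.002]
wrist_force: [0.2, 0.1, -4.1]
grip_width: 0.655
```

```bash
python3 - <<'E'
from h import *
s=get_state();p=s["tcp_pos"];print(s["t"],p,s["tcp_rot"],s["grip_width"],s["wrist_force"],s["qpos"])
crop("side","s12",280,440,130,270,5)
E
```

```text
18.75 [ 0.51426423  0.08878267 -0.02106145] [-2.26970658e+00 -2.17022236e+00  1.77211258e-03] 0.655251334443441 [ 0.20063942  0.1415829  -4.08992577] [ 4.68930340e-02  3.12112386e-01 -4.92571601e-01  7.67817312e-01
  2.40004371e-04  9.16987599e-02]
```

View pics/s12.png

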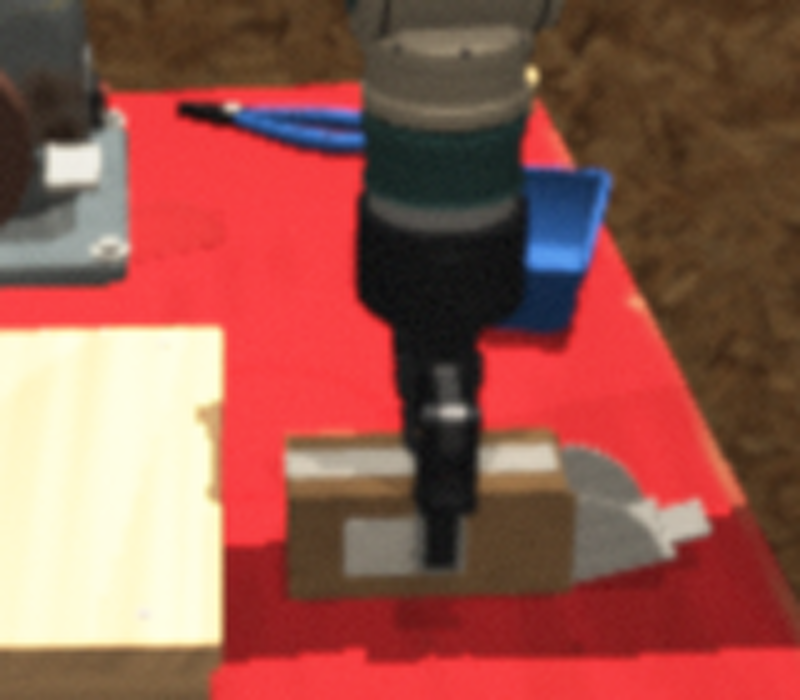

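Gripped at 55.7 mm with the base a few millimetres up. Now computing the carry and pour poses.

```bash
cat >> h.py <<'E'
O_T=np.array([0,.0055,-.025]); PSI=-.55; TC=np.array([.425,-.199])
H=np.array([np.cos(PSI),np.sin(PSI)])
def lipose(th,off,z,psi=PSI):
    L=np.array([*(TC+off*np.array([np.cos(psi),np.sin(psi)])),z])
    B=(R.from_rotvec([0,0,psi])*R.from_rotvec([0,-th,0])).as_matrix()
    o=L-B@np.array([-.131,0,.022]); T=down(psi,th); return o-T@O_T,T
E
python3 - <<'E'
from h import *
s=get_state()
p,T=lipose(0,.015,.105); print(p, p-T[:,2]*0)
plan([(p,T)])
E
```

```text
[ 0.5447797  -0.27243756  0.058     ] [ 0.5447797  -0.27243756  0.058     ]
[-0.001,0.000,0.505, -359.5,46.3,-78.9]
```

send_rows(
  deltas=[
    [0,0,0,0,0,-3,0],
    [0,0,0,0,0,-8,0],
    [0,0,0,0,0,-16,0],
    [0,0,0,0,0,-28,0],
    [0,0,0,0,0,-42,0],
    [0,0,0,0,0,-56,0],
    [0,0,0,0,0,-70,0],
    [0,0,0,0,0,-82,0],
    [0,0,0,0,0,-90,0],
    [0,0,0,0,0,-95,0],
  ],
)

```text
t: 19.8
tcp_pos: [0.5159, 0.0888, 0.0756]
tcp_rot: [2.27, 2.17, 0.002]
wrist_force: [0.9, -0.6, -3.9]
grip_width: 0.65
```

```bash
python3 - <<'E'
from h import *
s=get_state(); print(s["t"],s["tcp_pos"],s["wrist_force"],s["grip_width"],s["qpos"])
p,T=lipose(0,.015,.105); print(p)
plan([(p,T)])
crop("side","s13",240,440,100,270,4)
E
```

```text
19.8 [0.5158842  0.08877674 0.07559818] [ 0.86439931 -0.59898072 -3.85490456] 0.6502993874985511 [ 4.68649205e-02  1.92621078e-01 -4.02633691e-01  9.74087151e-01
  3.43692059e-05  9.17267823e-02]
[ 0.5447797  -0.27243756  0.058     ]
[0.001,-0.001,0.505, -359.6,45.0,17.6]
```

View pics/s13.png

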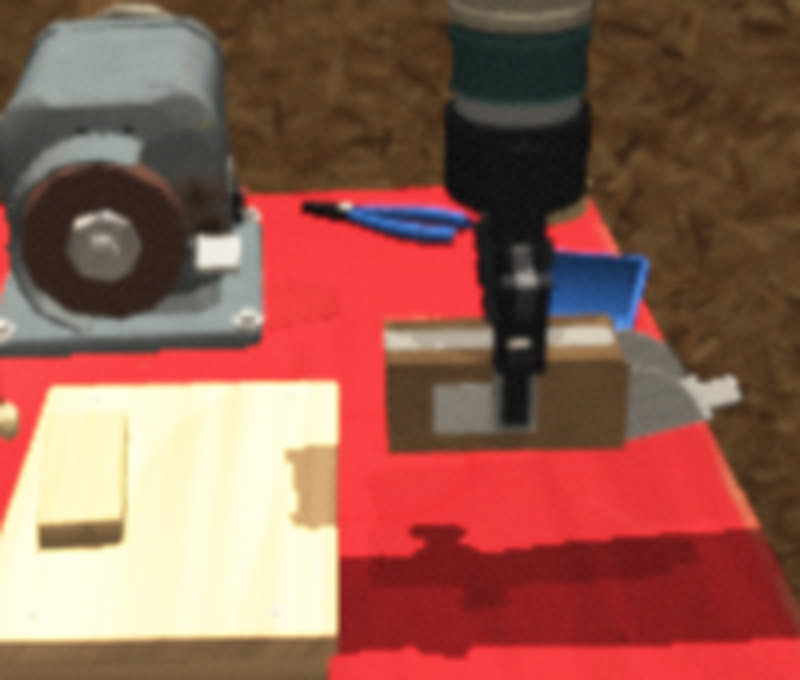

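send_rows(
  deltas=[
    [0,0,0.005,-4,0.5,0,0],
    [0,0,0.015,-11,1.5,0,0],
    [0,0,0.03,-22,3,0,0],
    [0,0,0.05,-36,4.5,0,0],
    [0,0,0.075,-54,7,0,0],
    [0,0,0.105,-76,9.5,0,0],
    [0,0,0.14,-101,12.5,0,0],
    [0,0,0.175,-126,16,0,0],
    [0,0,0.21,-151,19,0,0],
    [0,0,0.25,-180,22.5,0,0],
  ],
)

```text
t: 20.85
tcp_pos: [0.5292, -0.094, 0.0741]
tcp_rot: [-2.526, -1.867, 0.001]
wrist_force: [0.0, -0.1, -3.0]
grip_width: 0.645
```

```bash
python3 - <<'E'
from h import *
s=get_state(); print(s["t"],s["tcp_pos"],s["wrist_force"],s["grip_width"])
p,T=lipose(0,.015,.115); print(p)
plan([(p,T)])
E
```

```text
20.85 [ 0.52918571 -0.09399735  0.07408253] [ 0.03829599 -0.1114642  -3.03676158] 0.6446549736879957
[ 0.5447797  -0.27243756  0.068     ]
[-0.001,0.000,0.252, -166.0,67.3,6.1]
```

send_rows(
  deltas=[
    [0,0,0.04,-27,11,0,0],
    [0,0,0.08,-52,21,0,0],
    [0,0,0.115,-75,30,0,0],
    [0,0,0.145,-97,39,0,0],
    [0,0,0.175,-117,47,0,0],
    [0,0,0.2,-133,54,0,0],
    [0,0,0.22,-147,60,0,0],
    [0,0,0.24,-157,64,0,0],
    [0,0,0.25,-163,66,0,0],
    [0,0,0.25,-166,67,0,0],
  ],
)

```text
t: 21.85
tcp_pos: [0.5455, -0.2707, 0.0743]
tcp_rot: [-2.737, -1.541, 0.0]
wrist_force: [0.2, -0.4, -3.1]
grip_width: 0.65
```

```bash
python3 - <<'E'
from h import *
s=get_state(); print(s["t"],s["tcp_pos"],s["tcp_rot"],s["wrist_force"],s["grip_width"],s["qpos"])
crop("side","s14",280,480,60,230,4)
crop("top","t14",340,540,150,320,4)
for n in("s14","t14"):
  d=np.load(n+".npy");C=cloud("side" if n[0]=="s" else "top",d)
  m=(C[...,0]>.36)&(C[...,0]<.7)&(C[...,1]>-.4)&(C[...,1]<-.1)&(C[...,2]>.075)&(C[...,2]<.2)
  q=C[m]; k=q[:,:2]@H; i=k.argsort()[:8]; print(q[i].round(3))
L=TC+.015*H;print(L)
E
```

```text
21.85 [ 0.54554151 -0.27065838  0.07429782] [-2.73709494e+00 -1.54120917e+00  4.89572019e-05] [ 0.23521495 -0.36483613 -3.13909605] 0.6499473685393876 [-5.66747050e-01  3.35160877e-01 -2.14672352e-01  1.02134130e+00
  1.66966871e-04 -2.16138330e-02]
[[ 0.443 -0.191  0.123]
 [ 0.439 -0.198  0.12 ]
 [ 0.435 -0.205  0.12 ]
 [ 0.43  -0.213  0.12 ]
 [ 0.438 -0.202  0.122]
 [ 0.442 -0.196  0.118]
 [ 0.434 -0.21   0.122]
 [ 0.446 -0.192  0.12 ]]
[[ 0.439 -0.194  0.122]
 [ 0.431 -0.208  0.118]
 [ 0.435 -0.202  0.117]
 [ 0.437 -0.199  0.12 ]
 [ 0.433 -0.206  0.118]
 [ 0.429 -0.213  0.118]
 [ 0.441 -0.194  0.122]
 [ 0.435 -0.204  0.12 ]]
[ 0.43778787 -0.20684031]
```

View pics/s14.png

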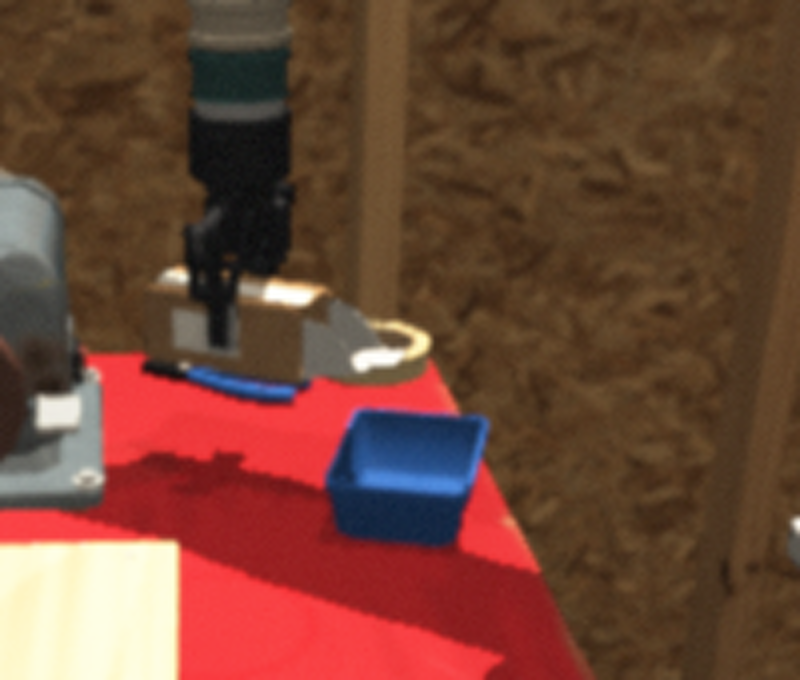

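View pics/t14.png

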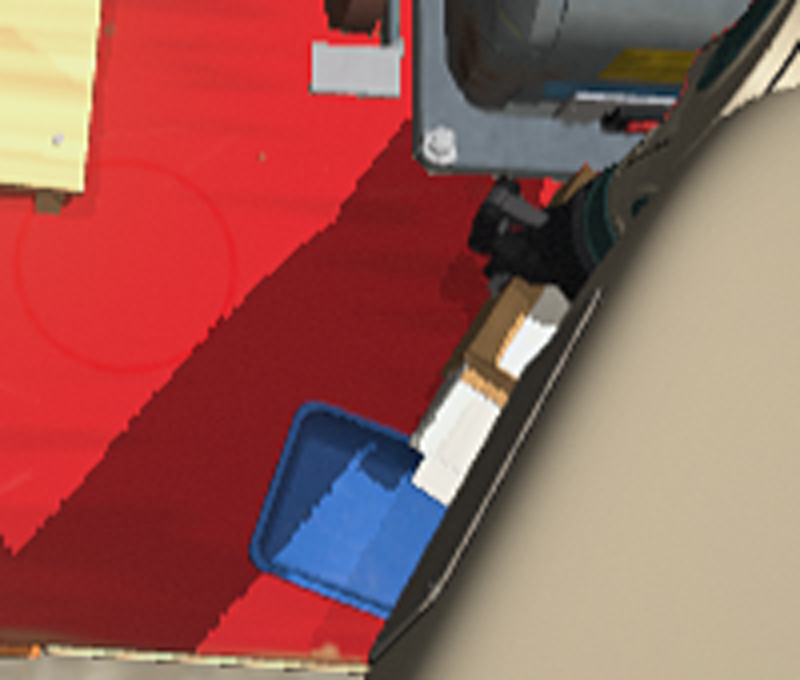

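The lip measures (0.435, −0.203, 0.121) in both cameras, over the tray and within 4 mm of plan. The carton is level and the grinder is clear. I'll lower it and tilt to 0.25 rad, still below the spill angle, then check again.

```bash
python3 - <<'E'
from h import *
N=10
plan([lipose(.25*i/N,.015,.121-.046*i/N) for i in range(1,N+1)])
E
```

```text
[-0.025,-0.000,0.005, -2.3,1.6,1.8]
[-0.050,-0.000,0.005, -2.3,2.7,3.2]
[-0.075,-0.000,0.005, -2.3,3.7,4.6]
[-0.100,-0.000,0.005, -2.3,4.6,6.0]
[-0.125,-0.001,0.005, -2.3,5.4,7.4]
[-0.150,-0.001,0.005, -2.3,6.1,8.7]
[-0.175,-0.001,0.005, -2.4,6.8,10.0]
[-0.200,-0.001,0.005, -2.4,7.3,11.3]
[-0.225,-0.001,0.005, -2.4,7.8,12.6]
[-0.250,-0.001,0.005, -2.4,8.2,13.9]
```

send_rows(
  deltas=[
    [-0.025,0,0,-1,1.5,2,0],
    [-0.05,0,0,-2,2.5,3,0],
    [-0.075,0,0,-2,3.5,4.5,0],
    [-0.1,0,0,-2,4.5,6,0],
    [-0.125,0,0,-2,5.5,7.5,0],
    [-0.15,0,0,-2,6,8.5,0],
    [-0.175,0,0,-2,7,10,0],
    [-0.2,0,0,-2,7.5,11.5,0],
    [-0.225,0,0,-2,8,12.5,0],
    [-0.25,0,0,-2,8,14,0],
  ],
)

```text
t: 22.95
tcp_pos: [0.5512, -0.275, 0.0604]
tcp_rot: [2.542, 1.434, 0.181]
wrist_force: [-0.0, -0.1, -3.4]
grip_width: 0.65
```

```bash
python3 - <<'E'
from h import *
s=get_state(); print(s["t"],s["tcp_pos"],s["tcp_rot"],s["wrist_force"],s["grip_width"],s["qpos"])
crop("side","s15",280,480,60,230,4)
crop("top","t15",340,540,150,320,4)
for n in("s15","t15"):
  d=np.load(n+".npy");C=cloud("side" if n[0]=="s" else "top",d)
  m=(C[...,0]>.36)&(C[...,0]<.7)&(C[...,1]>-.4)&(C[...,1]<-.1)&(C[...,2]>.06)&(C[...,2]<.2)
  q=C[m]; k=q[:,:2]@H; i=k.argsort()[:8]; print(q[i].round(3))
N=10
plan([lipose(.25+.45*i/N,.015,.075-.005*i/N) for i in range(0,N+1)])
E
```

```text
22.95 [ 0.55117957 -0.27499161  0.06037754] [2.54176799 1.4341473  0.18071676] [-0.02693085 -0.14982686 -3.41453627] 0.650188100564954 [-0.57158156  0.20370893 -0.45920108  0.6578582   0.00729744 -0.02727682]
[[ 0.432 -0.208  0.076]
 [ 0.44  -0.197  0.074]
 [ 0.444 -0.192  0.073]
 [ 0.432 -0.212  0.077]
 [ 0.435 -0.206  0.073]
 [ 0.444 -0.194  0.076]
 [ 0.435 -0.209  0.075]
 [ 0.439 -0.202  0.075]]
[[ 0.428 -0.21   0.072]
 [ 0.432 -0.204  0.072]
 [ 0.438 -0.194  0.074]
 [ 0.431 -0.205  0.077]
 [ 0.436 -0.197  0.071]
 [ 0.436 -0.198  0.075]
 [ 0.426 -0.215  0.073]
 [ 0.427 -0.212  0.075]]
[-0.003,-0.002,0.006, -1.1,2.9,-0.4]
[-0.048,-0.002,0.006, -1.1,4.8,-5.6]
[-0.093,-0.002,0.006, -1.1,6.3,-10.9]
[-0.138,-0.002,0.006, -1.1,7.7,-16.3]
[-0.183,-0.002,0.006, -1.1,8.7,-21.7]
[-0.228,-0.003,0.006, -1.1,9.5,-27.2]
[-0.273,-0.003,0.006, -1.1,10.1,-32.7]
[-0.318,-0.003,0.006, -1.1,10.3,-38.2]
[-0.363,-0.003,0.006, -1.1,10.3,-43.8]
[-0.408,-0.003,0.006, -1.1,10.0,-49.3]
[-0.453,-0.003,0.006, -1.1,9.5,-54.8]
```

View pics/s15.png

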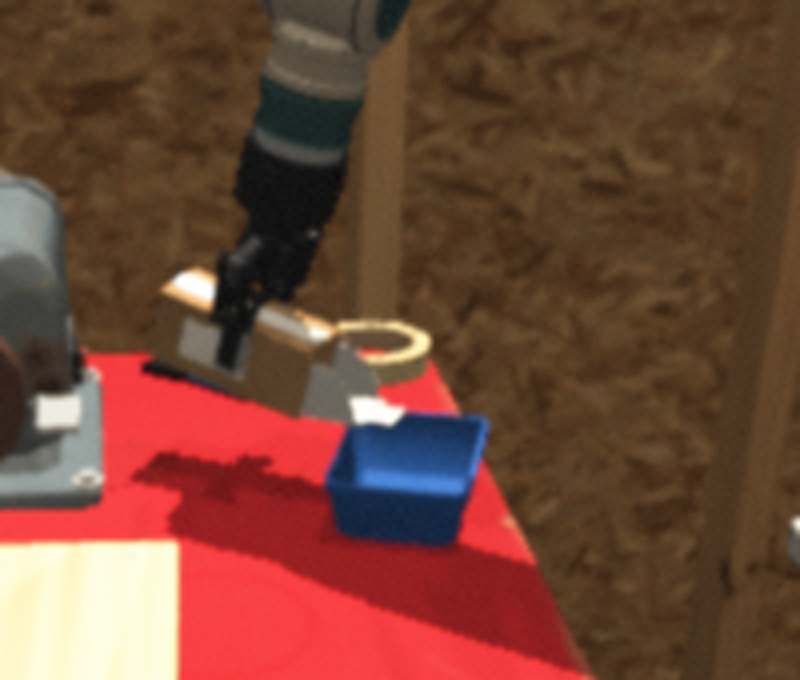

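View pics/t15.png

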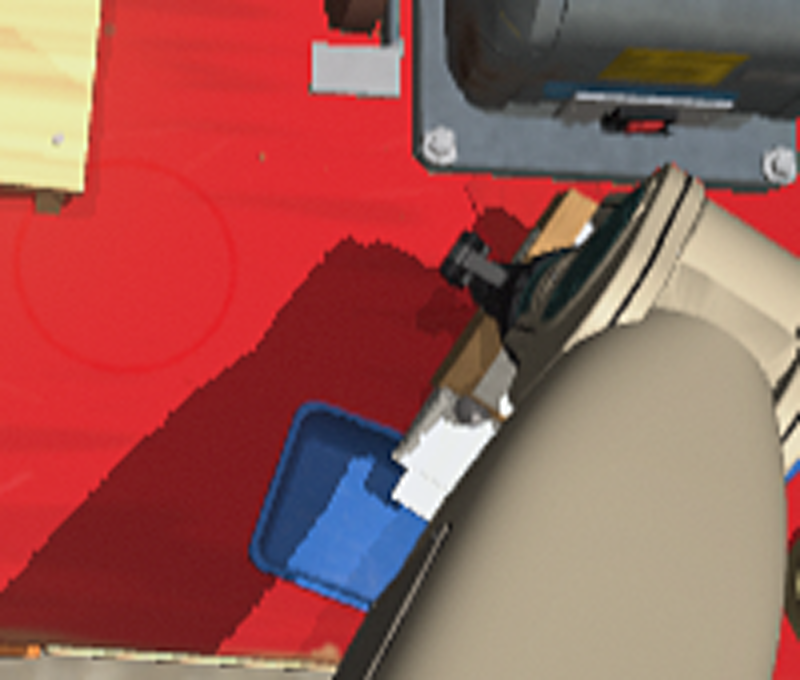

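Lip at about (0.433, −0.203, 0.074) over the tray. The offset does turn with the tool, so my pour geometry holds. A ball is visible waiting at the hinge (top view (468,410)). Tilting slowly through the spill angle.

send_rows(
  deltas=[
    [-0.02,0,0,0,3,-2,0],
    [-0.04,0,0,0,4,-4.5,0],
    [-0.06,0,0,0,5,-7,0],
    [-0.08,0,0,0,6,-9.5,0],
    [-0.1,0,0,0,6.5,-12,0],
    [-0.12,0,0,0,7,-14,0],
    [-0.14,0,0,0,7.5,-16.5,0],
    [-0.16,0,0,0,8,-19,0],
    [-0.18,0,0,0,8.5,-21.5,0],
    [-0.2,0,0,0,9,-24,0],
  ],
)

```text
t: 24.05
tcp_pos: [0.5537, -0.2777, 0.0861]
tcp_rot: [2.38, 1.341, 0.308]
wrist_force: [0.6, -1.1, -3.2]
grip_width: 0.653
```

```bash
python3 - <<'E'
from h import *
s=get_state(); print(s["t"],s["tcp_pos"],s["tcp_rot"],s["wrist_force"],s["grip_width"],s["qpos"])
crop("top","t16",340,540,150,320,4)
N=10
plan([lipose(.45+.45*i/N,.012,.072-.004*i/N) for i in range(0,N+1)])
E
```

```text
24.05 [ 0.5537106  -0.27767261  0.08610609] [2.38009286 1.34057791 0.30792054] [ 0.57746562 -1.09101357 -3.20268626] 0.6531388635227844 [-0.57645935  0.0793182  -0.61831915  0.42179465  0.01377232 -0.02841297]
[0.001,-0.002,0.005, -0.3,-4.8,-0.6]
[-0.044,-0.002,0.005, -0.3,-3.0,-5.9]
[-0.089,-0.003,0.005, -0.3,-1.4,-11.3]
[-0.134,-0.003,0.005, -0.3,-0.1,-16.8]
[-0.179,-0.003,0.004, -0.3,0.9,-22.3]
[-0.224,-0.003,0.004, -0.3,1.7,-27.9]
[-0.269,-0.003,0.004, -0.2,2.2,-33.6]
[-0.314,-0.003,0.004, -0.2,2.4,-39.2]
[-0.359,-0.003,0.004, -0.2,2.4,-44.9]
[-0.404,-0.003,0.004, -0.2,2.0,-50.6]
[-0.449,-0.003,0.004, -0.2,1.5,-56.2]
```

View pics/t16.png

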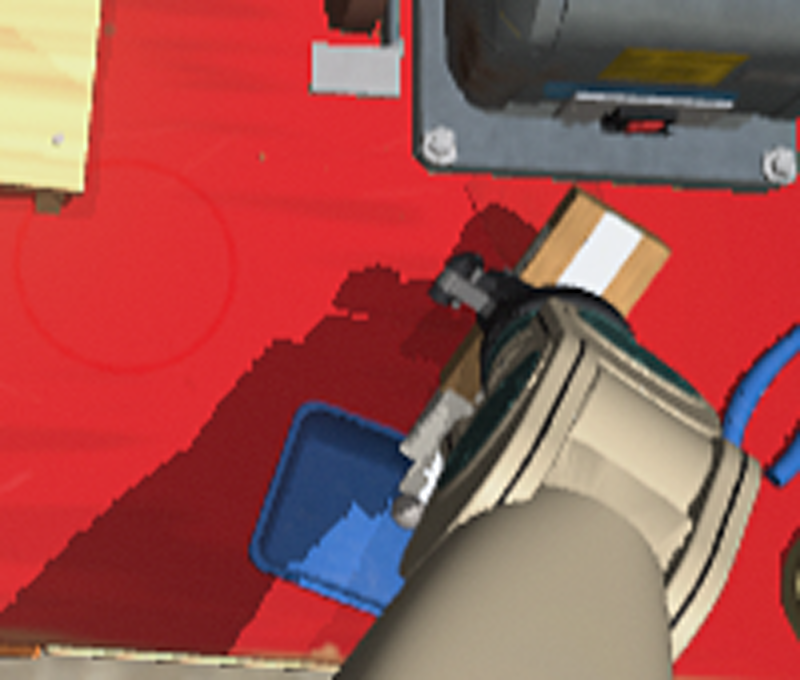

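A ball is leaving over the lip at top view (405,510). Continuing slowly.

send_rows(
  deltas=[
    [0,0,0,0,-1,0,0],
    [0,0,0,0,-2,0,0],
    [-0.02,0,0,0,-2,-3,0],
    [-0.04,0,0,0,-2,-5.5,0],
    [-0.06,0,0,0,-2,-8,0],
    [-0.09,0,0,0,-1.5,-11,0],
    [-0.12,0,0,0,-1,-15,0],
    [-0.15,0,0,0,0,-19,0],
    [-0.18,0,0,0,1,-22.5,0],
    [-0.22,0,0,0,1.5,-27.5,0],
  ],
)

```text
t: 25.1
tcp_pos: [0.5451, -0.2724, 0.1123]
tcp_rot: [2.196, 1.237, 0.433]
wrist_force: [0.5, 0.3, -1.7]
grip_width: 0.648
```

send_rows(
  deltas=[
    [0,0,0,0,0,0,0],
    [-0.03,0,0,0,0.5,-4,0],
    [-0.06,0,0,0,0.5,-7.5,0],
    [-0.09,0,0,0,1,-11,0],
    [-0.12,0,0,0,1,-15,0],
    [-0.15,0,0,0,0.5,-19,0],
    [-0.18,0,0,0,0.5,-23,0],
    [-0.22,0,0,0,0,-28,0],
    [-0.22,0,0,0,0,-28,0],
    [-0.22,0,0,0,0,-28,0],
  ],
)

```text
t: 26.1
tcp_pos: [0.5298, -0.2631, 0.1331]
tcp_rot: [2.014, 1.134, 0.54]
wrist_force: [-0.5, -0.1, -2.0]
grip_width: 0.651
```

```bash
python3 - <<'E'
from h import *
s=get_state(); print(s["t"],s["tcp_pos"],s["tcp_rot"],s["wrist_force"],s["grip_width"],s["qpos"])
crop("top","t17",340,540,150,320,4)
crop("side","s17",280,480,60,230,4)
E
```

```text
26.1 [ 0.52976122 -0.26312455  0.13306638] [2.01383876 1.13434144 0.54022132] [-0.5182058  -0.14186953 -1.97204357] 0.6510456460026428 [-0.58961218 -0.1248245  -1.00914976 -0.2019355   0.03476735 -0.02822117]
```

View pics/t17.png

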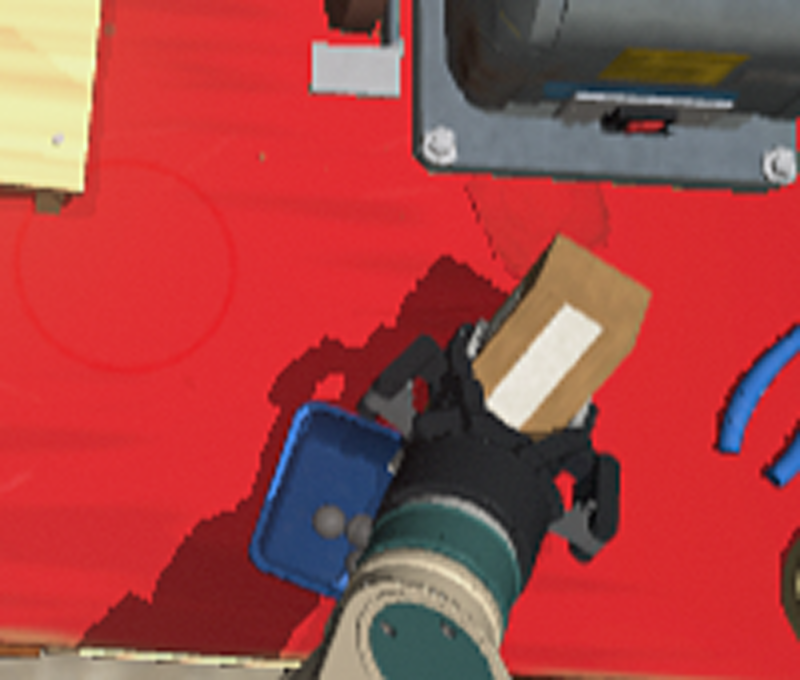

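View pics/s17.png

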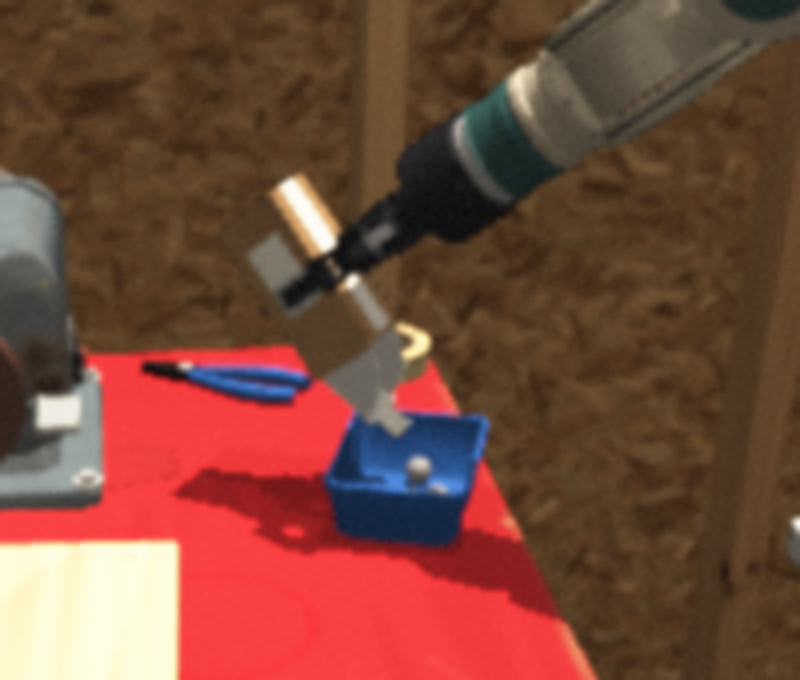

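At least two balls are visible in the tray (top (330,520) and (360,530)), and the wrist load dropped by about 1.4 N, which matches four balls (1.3 N). Joint 3 is near its limit, so I'll reverse the tilt, raising the lip.

```bash
python3 - <<'E'
from h import *
N=12
plan([lipose(.89*(1-i/N),.015,.075+.06*i/N) for i in range(1,N+1)])
E
```

```text
[0.075,-0.004,0.003, -0.1,11.0,5.6]
[0.149,-0.004,0.004, -0.1,10.4,11.3]
[0.223,-0.004,0.004, -0.1,9.1,16.6]
[0.298,-0.003,0.004, -0.1,7.2,21.6]
[0.372,-0.003,0.004, -0.1,4.8,26.1]
[0.446,-0.003,0.004, -0.1,1.8,30.1]
[0.520,-0.003,0.004, -0.1,-1.8,33.6]
[0.594,-0.003,0.004, -0.1,-5.7,36.5]
[0.668,-0.003,0.004, -0.1,-10.2,38.8]
[0.743,-0.003,0.005, -0.1,-15.0,40.5]
[0.817,-0.002,0.005, -0.1,-20.1,41.5]
[0.891,-0.002,0.005, -0.1,-25.5,41.9]
```

send_rows(
  deltas=[
    [0.06,0,0,0,5,4,0],
    [0.13,0,0,0,9,9,0],
    [0.2,0,0,0,9,15,0],
    [0.28,0,0,0,8,20,0],
    [0.36,0,0,0,5,25,0],
    [0.44,0,0,0,2,30,0],
    [0.52,0,0,0,-2,33.5,0],
    [0.6,0,0,0,-6,37,0],
    [0.67,0,0,0,-10,39,0],
    [0.74,0,0,0,-15,40.5,0],
  ],
)

```text
t: 27.2
tcp_pos: [0.5506, -0.2758, 0.0972]
tcp_rot: [2.621, 1.477, 0.111]
wrist_force: [-0.3, -0.6, -1.9]
grip_width: 0.652
```

```bash
python3 - <<'E'
from h import *
s=get_state(); print(s["t"],s["tcp_pos"],s["wrist_force"],s["grip_width"],s["qpos"])
# place pose: carton origin near (.50,.09)? compute both options at carry height
for yaw,o in((-.04,(.51,.085)),(-.2,(.53,-.02))):
  T=down(yaw,0); p=np.array([*o,.10])-T@O_T; print(yaw,p); plan([(p,T)])
p,T=lipose(0,.03,.15); plan([(p,T)])
E
```

```text
27.2 [ 0.55061018 -0.27582268  0.09717786] [-0.25736912 -0.57367741 -1.88912489] 0.6518550085599443 [-0.57140263  0.224257   -0.32260944  0.87365333  0.0038839  -0.02633742]
-0.04 [0.5045044  0.08521994 0.075     ]
[0.147,0.038,-0.504, 284.9,-227.3,-12.0]
-0.2 [ 0.52460963 -0.01890732  0.075     ]
[0.149,0.026,-0.344, 206.3,-156.9,-1.4]
[0.150,-0.000,0.005, -0.2,9.0,-4.5]
```

send_rows(
  deltas=[
    [0.05,0,0,2,0,-5,0],
    [0.1,0,-0.01,6,-2,-10,0],
    [0.15,0,-0.03,14,-9,-14,0],
    [0.15,0,-0.05,26,-19,-15,0],
    [0.15,0.01,-0.09,43,-32,-15,0],
    [0.15,0.01,-0.13,66,-50,-15,0],
    [0.15,0.01,-0.17,91,-70,-15,0],
    [0.15,0.02,-0.21,117,-91,-15,0],
    [0.15,0.02,-0.26,143,-112,-14,0],
    [0.15,0.02,-0.31,170,-134,-14,0],
  ],
)

```text
t: 28.2
tcp_pos: [0.5198, -0.0568, 0.0894]
tcp_rot: [2.462, 1.951, -0.005]
wrist_force: [-0.3, 0.8, -2.5]
grip_width: 0.653
```

```bash
python3 - <<'E'
from h import *
s=get_state(); print(s["t"],s["tcp_pos"],s["wrist_force"],s["grip_width"],s["qpos"])
T=down(-.04,0); p=np.array([.51,.085,.06])-T@O_T; print(p); plan([(p,T)])
E
```

```text
28.2 [ 0.51980468 -0.0568292   0.08938264] [-0.25411151  0.82355971 -2.53831602] 0.6530932167861495 [-2.30971907e-01  1.79966441e-01 -3.85371807e-01  1.00708006e+00
 -2.52044996e-03 -3.10415773e-04]
[0.5045044  0.08521994 0.035     ]
[-0.002,0.002,-0.191, 134.9,-47.3,54.1]
```

send_rows(
  deltas=[
    [0,0,-0.03,24,-8,2,0],
    [0,0,-0.06,46,-16,6,0],
    [0,0,-0.09,67,-23,10,0],
    [0,0,-0.12,86,-30,15,0],
    [0,0,-0.15,103,-36,21,0],
    [0,0,-0.17,116,-41,28,0],
    [0,0,-0.18,126,-44,36,0],
    [0,0,-0.19,132,-46,44,0],
    [0,0,-0.19,135,-47,50,0],
    [0,0,-0.19,135,-47,54,0],
  ],
)

```text
t: 29.2
tcp_pos: [0.5068, 0.0827, 0.0347]
tcp_rot: [-2.27, -2.171, 0.007]
wrist_force: [0.7, 0.0, -1.9]
grip_width: 0.648
```

```bash
python3 - <<'E'
from h import *
s=get_state(); print(s["t"],s["tcp_pos"],s["tcp_rot"],s["wrist_force"],s["grip_width"])
T=down(-.04,0); p=np.array([*s["tcp_pos"][:2],-.0245]); plan([(p,R.from_rotvec(s["tcp_rot"]).as_matrix()),(p,T)])
crop("top","t18",390,490,235,325,6)
crop("side","s18",280,480,100,270,4)
d=np.load("s18.npy");C=cloud("side",d)
m=(C[...,0]>.42)&(C[...,0]<.6)&(C[...,1]>.09)&(C[...,1]<.13)&(C[...,2]>.02)&(C[...,2]<.115)
for a in np.arange(.46,.58,.02):
  k=C[m&(abs(C[...,0]-a)<.008)]
  if len(k): print(a.round(2),k[:,2].min().round(3),k[:,2].max().round(3))
E
```

```text
29.2 [0.50677872 0.08266072 0.03473325] [-2.26997431 -2.17142791  0.00669873] [ 0.7361659   0.04871047 -1.85873417] 0.647648344328554
[0.000,0.000,0.000, 0.2,0.2,59.2]
[-0.003,0.003,-0.004, 0.2,0.2,59.2]
0.46 0.058 0.115
0.48 0.058 0.115
0.5 0.059 0.115
0.52 0.057 0.115
0.54 0.056 0.115
0.56 0.058 0.115
```

View pics/t18.png

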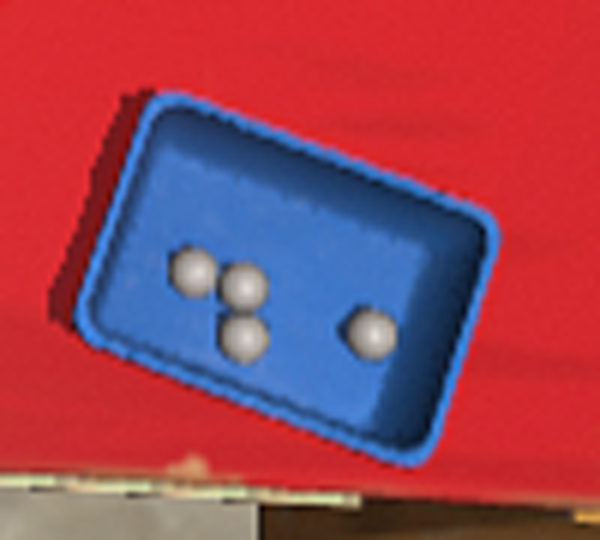

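View pics/s18.png

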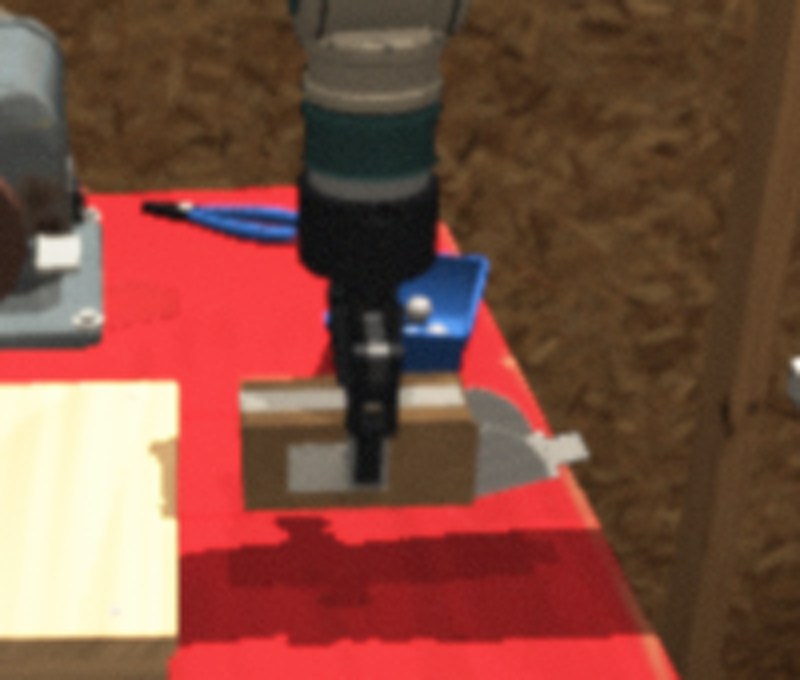

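All four balls lie on the tray floor at enlarged (193,270), (243,285), (243,337) and (370,333). The carton hangs level with its underside at about 0.058 m, so I lower it gently.

send_rows(
  deltas=[
    [0,0,0,0,0,6,0],
    [0,0,0,0,0,14,0],
    [0,0,0,0,0,24,0],
    [0,0,0,0,0,34,0],
    [0,0,0,0,0,43,0],
    [0,0,0,0,0,50,0],
    [0,0,0,0,0,54,0],
    [0,0,0,0,0,56,0],
    [0,0,0,0,0,57,0],
    [0,0,0,0,0,58,0],
  ],
)

```text
t: 30.3
tcp_pos: [0.5075, 0.0825, -0.0222]
tcp_rot: [2.27, 2.171, -0.005]
wrist_force: [-0.3, 0.5, -1.0]
grip_width: 0.649
```

```bash
python3 - <<'E'
from h import *
s=get_state(); print(s["t"],s["tcp_pos"],s["tcp_rot"],s["wrist_force"],s["moment"],s["grip_width"])
crop("side","s19",280,480,130,300,4)
d=np.load("s19.npy");C=cloud("side",d)
for a in(.47,.5,.53,.56):
  m=(abs(C[...,0]-a)<.006)&(C[...,1]>.04)&(C[...,1]<.108)&(C[...,2]>.04)&(C[...,2]<.07); print(a,np.median(C[m][:,2]).round(4),m.sum())
E
```

```text
30.3 [ 0.5075079   0.08253024 -0.02216475] [ 2.26968673  2.17106102 -0.00460863] [-0.28257178  0.47248575 -0.98752087] [-0.00522178  0.00517558  0.03341592] 0.6494789877684444
0.47 0.058 59
0.5 nan 0
0.53 0.058 66
0.56 0.0576 74
  return _methods._mean(a, axis=axis, dtype=dtype,
  ret = ret.dtype.type(ret / rcount)
```

View pics/s19.png

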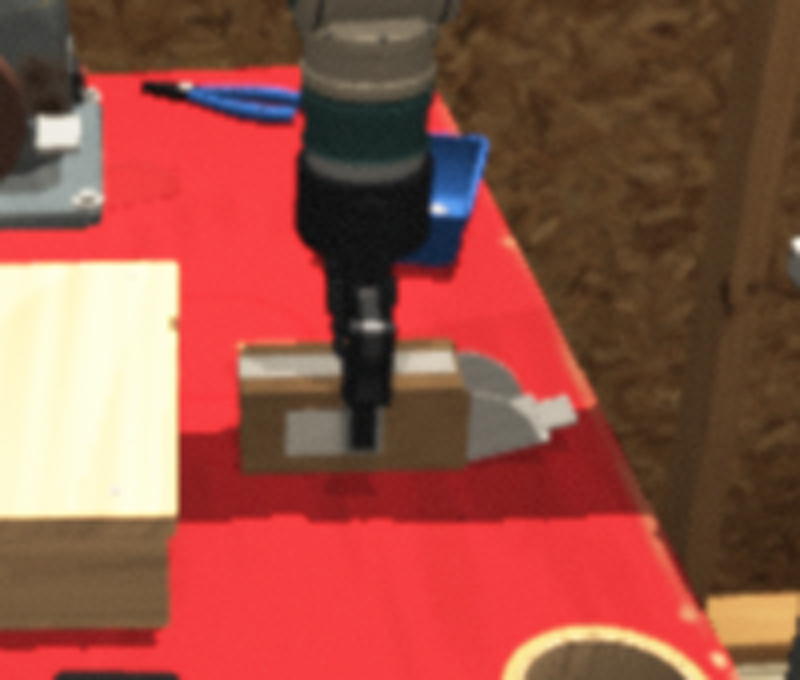

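It is about 1–2 mm off the bench and level (top at 0.058 throughout). I'll touch down, release and rise.

send_rows(
  deltas=[
    [0,0,0,0,0,1,0],
    [0,0,0,0,0,2,0],
    [0,0,0,0,0,2,0.3],
    [0,0,0,0,0,1,0.4],
    [0,0,0,0,0,0,0.6],
    [0,0,0,0,0,0,1],
    [0,0,0,0,0,0,1],
    [0,0,0,0,0,0,1],
    [0,0,0,0,0,-5,1],
    [0,0,0,0,0,-20,1],
  ],
)

```text
t: 31.35
tcp_pos: [0.5053, 0.0825, -0.0034]
tcp_rot: [-2.269, -2.17, 0.01]
wrist_force: [0.3, 0.1, 0.1]
grip_width: 0.998
```

send_rows(
  deltas=[
    [0,0,0,0,0,-25,1],
    [0,0,0,0,0,-50,1],
    [0,0,0,0,0,-80,1],
    [0,0,0,0,0,-110,1],
    [0,0,0,0,0,-130,1],
    [0,0,0,0,0,-140,1],
    [0,0,0,0,0,-150,1],
    [0,0,0,0,0,-150,1],
    [0,0,0,0,0,-150,1],
    [0,0,0,0,0,-150,1],
  ],
)

```text
t: 32.35
tcp_pos: [0.5064, 0.0829, 0.1462]
tcp_rot: [-2.269, -2.17, 0.009]
wrist_force: [-0.4, 0.0, -1.2]
grip_width: 1.0
```

```bash
python3 - <<'E'
from h import *
s=get_state(); print(s["t"],s["tcp_pos"],s["wrist_force"],s["grip_width"],abs(s["qd"]).max())
crop("side","s20",160,480,120,360,2.5)
crop("top","t20",150,500,110,330,2)
d=np.load("s20.npy");C=cloud("side",d)
for a in(.47,.5,.53,.56):
  m=(abs(C[...,0]-a)<.006)&(C[...,1]>.04)&(C[...,1]<.108)&(C[...,2]>.04)&(C[...,2]<.07); print(a,np.median(C[m][:,2]).round(4),m.sum())
d=np.load("t20.npy");C=cloud("top",d)
b=(.35,.55,.25,.5,.03,.06);m=(C[...,0]>b[0])&(C[...,0]<b[1])&(C[...,1]>b[2])&(C[...,1]<b[3])&(C[...,2]>b[4])&(C[...,2]<b[5]); print(C[m].min(0).round(3),C[m].max(0).round(3))
E
```

```text
32.35 [0.50642283 0.08286603 0.14624469] [-0.38620265  0.0457873  -1.17903553] 0.9995451343365691 0.0018609028778367965
0.47 0.0569 59
0.5 0.057 64
0.53 0.0568 62
0.56 0.0566 72
[0.387 0.306 0.03 ] [0.478 0.398 0.053]
```

View pics/s20.png

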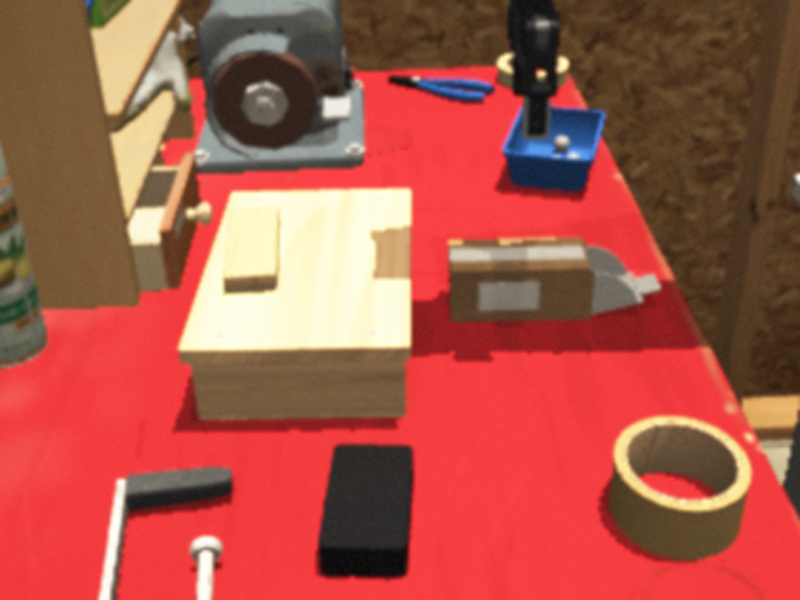

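View pics/t20.png

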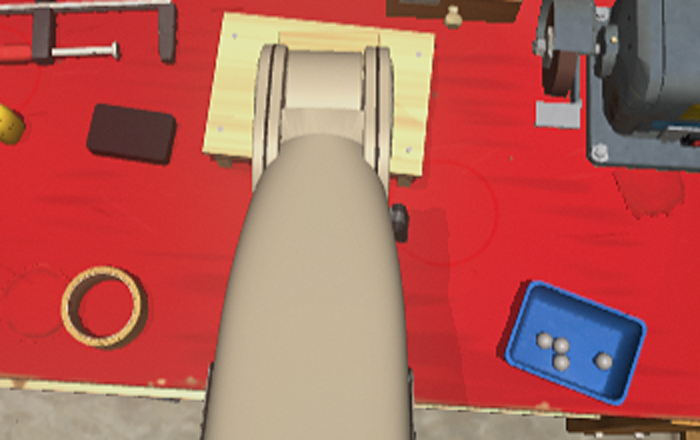

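The carton stands flat on the bench (side view (520,280)) with its top at 0.057 m throughout. All four balls are in the tray (top view (545–605, 340–362)). The tape roll measures the same as at the start, the sanding block and offcut look undisturbed, and the arm is clear and still.

```bash
python3 -c "
from bench import *
print(close_job())"
```

```text
the job is handed in; nothing more can be done
None
```

The job is handed in, at about 32 s of the 70 s allowed; no verdict was reported.

I slid the carton about 100 mm out from under the riser and let it go. I hooked the spout open to its stop, regrasped the carton, and poured all four balls into the blue tray with a slow tilt of about 50°. The carton is back on the bench, released.

- **Final checks:** The last pictures show four balls on the tray floor. The carton's top measures 0.057 m along its length, so it is flat on its base. The gripper is about 120 mm clear of the carton, open and still.
- **Bystanders:** The tape roll's measured extent matches the start to 1 mm. I checked the sanding block and offcut only by eye; they look unmoved.
- **Disagreement:** The real fingertips sat about 36 mm behind the reported tool point. Because of this my first grasp closed on top of the carton with about 8 N, without moving it noticeably. I measured the offset in the depth image and allowed for it in every later move.
- **Close margin:** Joint 3 reached −1.01 rad at full tilt, against its −1.08 limit.

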